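# Pack the sampling caddy, leave the look-alikes

## Robot

A 6-joint arm with a two-finger parallel gripper is mounted at the origin on the work surface; the furniture and walls round the work are solid. World frame = base frame: x ahead of the robot, y to its left, z up, the work surface at z = 0. Lengths are in m, angles in rad, forces in N, time in s.
With the tool pointing down it reaches from about 0.3 to 1 m from the base axis. Payload 5.1 kg.
Tool frame: the origin (TCP) lies on the centre line of the jaws, within the pads' length; the fingertips stand arm.finger_overhang ahead of it and the grasp point (between the pads) lies 11 mm behind it (arm.finger_overhang is the distance from the TCP to the fingertips, in m); z points along the fingers, y is the direction in which the jaws open and shut (so a half turn about z gives the same grasp; the last joint's range is limited). The gripper opens to 95 mm and grips with 3 to 60 N. Pads are 20 mm wide; open, the fingers measure 119 mm over their backs; the gripper's body (75 mm by 180 mm) begins 59 mm behind the grasp point.
Start: joints at [-1.328, 0.124, 1.65, -0, 1.367, -0.083], TCP at [0.208, -0.616, 0.223] pointing down, gripper open.
Joint ranges: [-2.61, 2.61], [-1.02, 2.33], [0.03, 2.71], [-1.35, 4.49], [0.32, 2.68], [-2.91, 2.91]. Speed limits (rad/s): [2.57, 2.57, 3.14, 3.14, 3.14, 3.14].

## Interface

Orientations are given as a unit quaternion [w, x, y, z].
In Python, from rig import readout, vision, ticket, arm gives the robot as it stands. The module is installed in compiled form; this text tells all that it offers.
- The arm moves only by the shell command python3 -m pendant 'ROWS' [FORCE]. ROWS is JSON, a list of rows, each a list of 7 numbers: the shift along the tool's x, y, z in m, then the turn, a rotation vector about the tool's x, y, z in rad, then the closure, from 0 (fully open) to 1 (shut). In form: [[dx, dy, dz, ax, ay, az, grip], ...]. A call has 1 to 10 rows; each row shifts and turns the pose as measured when the row begins, along the tool's axes as they then stand; what a row does not reach is not made up. A row lasts 1/10 s, in which the tool goes at most 50 mm and 8.59 degrees, less where a joint would pass 70% of its speed; a pose out of reach is approached as far as the arm can. A call with a gripper value outside its range is refused whole. The fingers move at their own pace and stop on an object; FORCE is the grip in N (left out, the last holds). Time passes only in rows, so rows that do not move let the fingers close. It gives the time, the measured TCP pose, the force and the opening at its end, in the units of the state.
- readout.sense(): the state, without advancing time (a new reading comes with each control period).
- vision.get_image(name): name is "scene" or "side" or "wrist"; returns a dict with "frame" (384x512x3 uint8, red, green, blue), "mtx" (3x3 intrinsics, pixels), "k1" (the pictures are not rectified: a ray, as slopes to the right and down, at radius r is drawn at 1 + k1 r^2 times it, then the intrinsics apply), "camera_from_world" (4x4, takes a point from world to camera coordinates); the wrist camera has in their place "tool_from_camera" (4x4, takes a point from camera to tool coordinates, whose origin is the TCP and whose axes are the flange's). Camera axes: x right, y down, z forward; pixel columns grow to the right and rows downward; lengths in m; the calibration is good to about 2 mm. A picture is of the moment at which its call begins: read the wrist's pose just before it. There is no depth.
- ticket.close_job(): hands the job in, once; it reports no verdict.
The state is a dict: "clock": time; "q": joint angles; "joint_vel": joint speeds; "tau": joint torques, N m; "ee_pos": TCP position; "orientation": TCP orientation; "force": force on the tool from outside, world axes, zero at the start; "torque": the same for the moment, N m; "finger_gap": opening from 0.0 (shut) to 1.0 (fully open).
Only numpy, scipy, OpenCV 4.12 (cv2) and the standard library are available. Lean on these libraries where they do the work, as an engineer would, in place of code of your own. Each camera call takes 0.05 s, during which the arm holds its last target.

## Task

Pack the white sampling caddy: stand the blue-capped dropper bottle in the blue holder, the yellow-capped dropper bottle in the yellow holder and the yellow-lidded specimen cup in the wide black holder, and lay the blue-capped marker pen in the caddy's trough. The grey-capped dropper bottle and the white-lidded cup are not part of this set: leave them standing where they are.

Things in the scene. Friction and masses are not known exactly. Their poses are not given: they have to be found in the camera images.
- dropper_blue_mid (a point): Centre (half-way up) of the small white dropper bottle with the blue nozzle cap; stands loose and upright on the worktop. Round, z up, 71 mm tall; the bottle body is 25 mm in diameter from the foot to 46 mm above it (grip it there, e.g. at this point 35.5 mm above its foot); above that is the thinner nozzle. 20 to 45 g.
- dropper_yellow_mid (a point): Centre (half-way up) of the small white dropper bottle with the yellow nozzle cap; stands loose and upright on the worktop. Round, z up, 71 mm tall; the bottle body is 25 mm in diameter from the foot to 46 mm above it (grip it there, e.g. at this point 35.5 mm above its foot); above that is the thinner nozzle. 20 to 45 g.
- cup_yellow_mid (a point): Centre (half-way up) of the specimen cup with the yellow screw lid; stands loose and upright. Round, z up, 62 mm tall; foot 42 mm and body 46 mm in diameter, lid 52 mm in diameter from 46 to 62 mm above the foot (a good grip is the lid, about 23 mm above this point, which is 31 mm above the foot). 50 to 100 g.
- marker_mid (a point): Centre (half-way up, about 8 mm above its underside) of the marker pen, white with a blue cap, lying loose on the worktop: 135 mm long along its y axis, 17 mm wide, 16 mm high, z up. About 18 to 35 g. Grip it across its width at the middle, in its upper half. (Beware: a 305 mm tall centrifuge stands behind the bottles and cups, front at x = 0.67, y -0.34 to -0.02.)
- dropper_grey_mid (a point): Centre (half-way up) of the small white dropper bottle with the grey nozzle cap (a look-alike that stays); stands loose and upright on the worktop. Round, z up, 71 mm tall; the bottle body is 25 mm in diameter from the foot to 46 mm above it (grip it there, e.g. at this point 35.5 mm above its foot); above that is the thinner nozzle. 20 to 45 g.
- cup_white_mid (a point): Centre (half-way up) of the specimen cup with the white screw lid (a look-alike that stays); stands loose and upright. Round, z up, 62 mm tall; foot 42 mm and body 46 mm in diameter, lid 52 mm in diameter from 46 to 62 mm above the foot (a good grip is the lid, about 23 mm above this point, which is 31 mm above the foot). 50 to 100 g.
- holder_blue: The blue round holder on the caddy for the blue-capped dropper bottle: an open shallow cup, outside diameter 53 mm, inside 45 mm, its floor 3 mm and its rim 11 mm above its origin, which is the centre of its underside, 3 mm above the worktop. z up. Fixed to the caddy; the three holders stand in one row 80 mm apart, in any order.
- holder_yellow: The yellow round holder on the caddy for the yellow-capped dropper bottle: an open shallow cup, outside diameter 53 mm, inside 45 mm, its floor 3 mm and its rim 11 mm above its origin, which is the centre of its underside, 3 mm above the worktop. z up. Fixed to the caddy; the three holders stand in one row 80 mm apart, in any order.
- holder_wide: The wide black round holder on the caddy for the specimen cup: an open shallow cup, outside diameter 72 mm, inside 64 mm, its floor 3 mm and its rim 11 mm above its origin, which is the centre of its underside, 3 mm above the worktop. z up. Fixed to the caddy; the three holders stand in one row 80 mm apart, in any order.
- trough (a point): Centre of the floor of the pen trough in the flat white caddy (144 x 260 mm, fixed to the worktop), 3 mm above the worktop. The trough runs along y, 170 mm long and 44 mm wide (x) inside, with a grey floor and lips only 4 mm above the floor (7 mm above the worktop). z up; the row of holders runs parallel to it, 75 mm away on its +x side.

How it is judged:
By the outcome, as a careful person would: the job done as asked, in the order asked, and still so for the second after the job is handed in, with the robot touching nothing.
It also fails if it takes over 120 s, if anything falls off the work surface, if the arm or the gripper's body presses on something with over 40 N, if the wrist force passes 120 N, or if a joint passes its speed limit or range.

## Working session

There is one attempt and no reset: what is moved stays moved. The work goes in short steps, Python scripts to look and compute and a shell command to move; the robot and the scene stay as the last step left them, time stands still between calls to the robot, and variables do not carry over. Pictures are saved under pics/ and viewed, and the job is handed in when it is done.

```bash
mkdir -p pics; python3 - <<'E'
from rig import readout, vision, ticket, arm
import cv2
print(readout.sense()); print(arm.finger_overhang)
for n in ["scene","side","wrist"]:
    d=vision.get_image(n); cv2.imwrite(f"pics/{n}0.png",d["frame"][:,:,::-1])
    print(n,{k:(v.tolist() if hasattr(v,'tolist') else v) for k,v in d.items() if k!="frame"})
E
```

```text
{'clock': 0.0, 'q': array([-1.32764909e+00,  1.24527609e-01,  1.65165217e+00, -1.88012093e-05,
        1.36749657e+00, -8.26026087e-02]), 'joint_vel': array([ 2.16585451e-03,  1.44867293e-04,  9.65351182e-05, -7.06571691e-04,
       -1.14863645e-04,  6.74475351e-04]), 'tau': array([ 3.59319583e-04, -4.17598844e+01, -3.59934461e+01,  7.73594063e-02,
        4.91722499e-02, -1.74425809e-04]), 'ee_pos': array([ 0.20782896, -0.61522616,  0.22138537]), 'orientation': array([-1.03775867e-03,  9.86764331e-01,  1.62157543e-01, -9.27174399e-05]), 'force': array([ 0.02486675, -0.23795715,  0.32941043]), 'torque': array([-0.01813342, -0.0249076 ,  0.02273885]), 'finger_gap': 1.0023060080320547}
0.008
scene {'mtx': [[443.9744348441308, 0.0, 252.97842566681717], [0.0, 443.9744348441308, 189.7868656220016], [0.0, 0.0, 1.0]], 'k1': -0.15086432285984228, 'camera_from_world': [[0.7140358217122615, -0.7000986212663007, -0.003842630963310164, -0.37097044409249785], [-0.4687111128572521, -0.4739504743893585, -0.7454400314647839, 0.29515427398885136], [0.5200603214972389, 0.5340719692392841, -0.666561620
[... 278 characters left out ...]
35666358467, -0.49825335733202114], [-0.013864665832150482, -0.5086653618880357, -0.8608526707031097, 0.04104928913461086], [-0.014171923715443837, 0.8609489118239432, -0.5084939801092749, 1.3028505619773567], [0.0, 0.0, 0.0, 1.0]]}
wrist {'mtx': [[325.4015206364456, 0.0, 258.4329455730641], [0.0, 325.4015206364456, 185.87131851906264], [0.0, 0.0, 1.0]], 'k1': -0.04681942957703803, 'tool_from_camera': [[0.00043512327501821907, -0.9620747405516658, -0.27278563792871974, 0.07666269099964688], [0.9999998987927023, 0.00038742047711389107, 0.00022873556119221207, -7.476523876071006e-05], [-0.0001143779636927396, -0.2727857098489893, 0.962074811758349, -0.16159497260715278], [0.0, 0.0, 0.0, 1.0]]}
```

View pics/scene0.png

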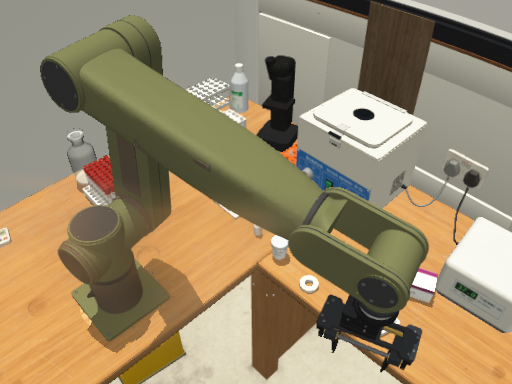

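View pics/side0.png

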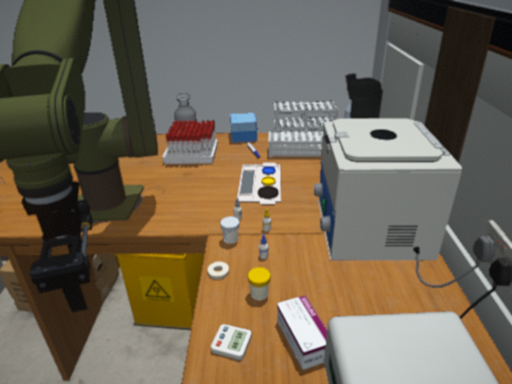

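View pics/wrist0.png

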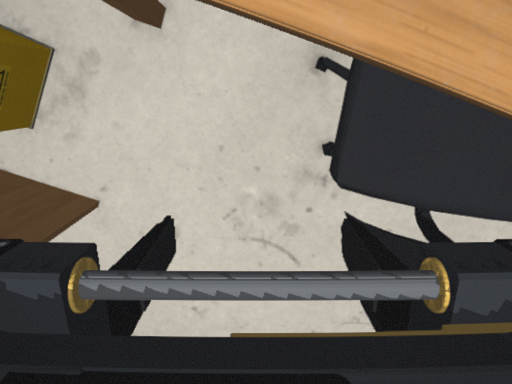

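The side view shows all the items: pen near (253,150), caddy (260,185), grey dropper (238,210), yellow dropper (267,220), white cup (230,232), blue dropper (263,248) and yellow cup (259,283). Next I measure them.

```bash
cat > h.py <<'E'
import numpy as np, cv2
from rig import readout, vision, arm
from scipy.spatial.transform import Rotation as R
def und(d,uv):
    uv=np.atleast_2d(np.array(uv,float)); K=d["mtx"]
    p=cv2.undistortPoints(uv[:,None,:],np.array(K),np.array([d["k1"],0,0,0,0.]))[:,0]
    return p
def plane(d,uv,z,T=None):
    # T world_from_camera
    if T is None: T=np.linalg.inv(np.array(d["camera_from_world"]))
    p=und(d,uv); r=np.c_[p,np.ones(len(p))]@T[:3,:3].T; o=T[:3,3]
    return o+r*((z-o[2])/r[:,2])[:,None]
def wT(s,d):
    q=s["orientation"]; T=np.eye(4); T[:3,:3]=R.from_quat([q[1],q[2],q[3],q[0]]).as_matrix(); T[:3,3]=s["ee_pos"]
    return T@np.array(d["tool_from_camera"])
def mask(f,lo,hi):
    h=cv2.cvtColor(f,cv2.COLOR_RGB2HSV); return cv2.inRange(h,np.array(lo),np.array(hi))
def blobs(m,amin=6):
    n,l,s,c=cv2.connectedComponentsWithStats(m)
    return [(c[i].round(1).tolist(),s[i].tolist()) for i in range(1,n) if s[i,4]>=amin]
def delta(s,target,yaw=None):
    q=s["orientation"]; M=R.from_quat([q[1],q[2],q[3],q[0]])
    return M.inv().apply(np.array(target)-s["ee_pos"])
E
python3 - <<'E'
from h import *
d=vision.get_image("side"); f=d["frame"]
cv2.imwrite("pics/sidecrop.png",cv2.resize(f[135:310,200:340],None,fx=4,fy=3.4*1,interpolation=cv2.INTER_CUBIC)[:,:,::-1])
for n,lo,hi in [("blue",(100,120,60),(130,255,255)),("yel",(20,140,100),(35,255,255)),("black",(0,0,0),(180,255,50))]:
    m=mask(f,lo,hi); k=np.zeros_like(m); k[140:305,205:320]=m[140:305,205:320]
    for c,s in blobs(k): print(n,c,s, plane(d,c,0.014)[0].round(3))
E
```

```text
blue [242.1, 140.2] [233, 140, 22, 2, 27] [0.438 0.469 0.014]
blue [256.2, 153.3] [254, 151, 5, 6, 12] [0.5   0.335 0.014]
blue [268.5, 169.7] [263, 167, 12, 7, 73] [0.546 0.191 0.014]
blue [263.3, 239.5] [262, 235, 4, 8, 19] [ 0.521 -0.227  0.014]
yel [268.0, 180.5] [262, 176, 13, 10, 96] [0.542 0.109 0.014]
yel [266.2, 212.9] [264, 208, 6, 9, 36] [ 0.532 -0.094  0.014]
yel [258.7, 276.4] [247, 267, 24, 20, 385] [ 0.508 -0.374  0.014]
black [267.6, 192.1] [259, 187, 18, 11, 156] [0.539 0.03  0.014]
```

View pics/sidecrop.png

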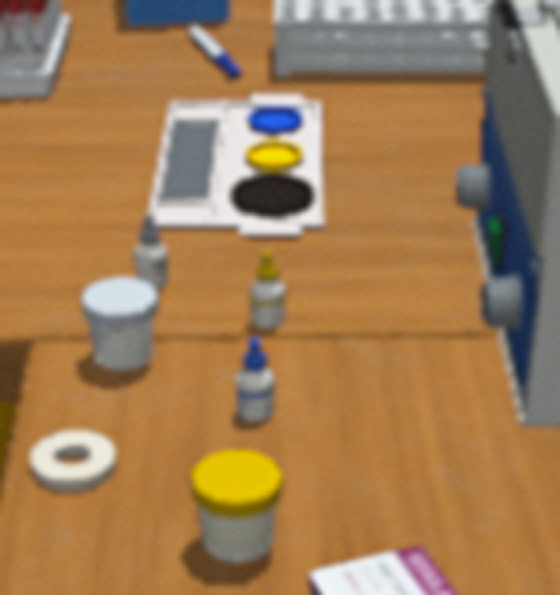

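```bash
python3 - <<'E'
from h import *
d=vision.get_image("side"); f=d["frame"]
P=lambda n,uv,z: print(n,plane(d,uv,z)[0].round(3))
P("blue cap",(263.3,239.5),.059);P("yel cap",(266.2,212.9),.059);P("yel lid",(258.7,276.4),.056)
P("blue foot c",(263.3,257),.0);P("yel foot",(266.5,230),0)
c=lambda x,y:(200+x/4,135+y/3.4)
P("grey top",c(150,235),.06);P("white lid",c(120,297),.06)
P("pen e1",c(193,28),.008);P("pen e2",c(236,72),.008)
P("trough",c(188,160),.003);P("ring",c(72,457),0.01)
for q in [(168,118),(218,121),(211,200),(162,198)]: P("tr corner",c(*q),.003)
P("box corner",c(420,550),.03);P("rack",c(275,75),.02)
for n in [(268.5,169.7),(268,180.5),(267.6,192.1)]: P("holder",n,.012)
E
```

```text
blue cap [ 0.521 -0.285  0.059]
yel cap [ 0.531 -0.161  0.059]
yel lid [ 0.509 -0.419  0.056]
blue foot c [ 0.521 -0.285  0.   ]
yel foot [ 0.531 -0.164  0.   ]
grey top [ 0.447 -0.114  0.06 ]
white lid [ 0.43  -0.207  0.06 ]
pen e1 [0.465 0.449 0.008]
pen e2 [0.511 0.32  0.008]
trough [0.468 0.12  0.003]
ring [ 0.405 -0.343  0.01 ]
tr corner [0.446 0.215 0.003]
tr corner [0.494 0.207 0.003]
tr corner [0.489 0.038 0.003]
tr corner [0.447 0.043 0.003]
box corner [ 0.613 -0.459  0.03 ]
rack [0.549 0.286 0.02 ]
holder [0.546 0.195 0.012]
holder [0.542 0.113 0.012]
holder [0.539 0.033 0.012]
```

```bash
python3 -m pendant '[[0,0,0,0,0,0.11,0],[0,0,0,0,0,0.11,0],[0,0,0,0,0,0.106,0],[0,0,0,0,0,0,0]]' 20
```

```text
clock: 0.65
ee_pos: [0.2078, -0.615, 0.2211]
orientation: [-0.001, 1.0, -0.006, -0.0]
force: [-0.2, 0.7, -0.1]
finger_gap: 1.0
```

```bash
python3 -m pendant '[[0.034,-0.035,0.003,0,0,0,0],[0.034,-0.035,0.003,0,0,0,0],[0.034,-0.035,0.003,0,0,0,0],[0.034,-0.035,0.003,0,0,0,0],[0.034,-0.035,0.003,0,0,0,0],[0.034,-0.035,0.003,0,0,0,0],[0.034,-0.035,0.003,0,0,0,0],[0.034,-0.035,0.003,0,0,0,0],[0.034,-0.035,0.003,0,0,0,0],[0,0,0,0,0,0,0]]'
```

```text
clock: 1.65
ee_pos: [0.5221, -0.2936, 0.1935]
orientation: [-0.0, 1.0, 0.004, 0.001]
force: [0.7, -0.5, 0.1]
finger_gap: 1.001
```

```bash
cat > w.py <<'E'
import sys
from h import *
s=readout.sense(); d=vision.get_image("wrist"); f=d["frame"]; T=wT(s,d)
cv2.imwrite(f"pics/{sys.argv[1]}.png",f[:,:,::-1])
print(s["ee_pos"].round(4), s["finger_gap"], s["force"].round(1))
for n,lo,hi in [("blue",(100,120,60),(130,255,255)),("yel",(20,140,100),(35,255,255))]:
    for c,b in blobs(mask(f,lo,hi),40): print(n,c,b,"z.06:",plane(d,c,0.06,T)[0].round(4),"z.014:",plane(d,c,0.014,T)[0].round(4))
E
python3 w.py w1
```

```text
[ 0.5221 -0.2936  0.1935] 1.0005287434976715 [ 0.7 -0.5  0.1]
blue [244.6, 178.3] [237, 171, 16, 16, 188] z.06: [ 0.5225 -0.2807  0.06  ] z.014: [ 0.5107 -0.2788  0.014 ]
yel [116.5, 168.0] [106, 160, 21, 16, 255] z.06: [ 0.5315 -0.1606  0.06  ] z.014: [ 0.5211 -0.1399  0.014 ]
yel [387.9, 192.3] [361, 165, 55, 55, 2353] z.06: [ 0.51   -0.4174  0.06  ] z.014: [ 0.4961 -0.4368  0.014 ]
yel [443.3, 276.2] [434, 260, 16, 35, 125] z.06: [ 0.4189 -0.4877  0.06  ] z.014: [ 0.3909 -0.518   0.014 ]
yel [73.2, 274.2] [69, 262, 10, 23, 64] z.06: [ 0.4179 -0.1013  0.06  ] z.014: [ 0.3897 -0.0715  0.014 ]
yel [72.6, 304.3] [68, 295, 12, 17, 66] z.06: [ 0.3809 -0.0946  0.06  ] z.014: [ 0.347  -0.0636  0.014 ]
yel [444.4, 304.5] [438, 297, 11, 15, 67] z.06: [ 0.3842 -0.4952  0.06  ] z.014: [ 0.3508 -0.5267  0.014 ]
```

View pics/w1.png

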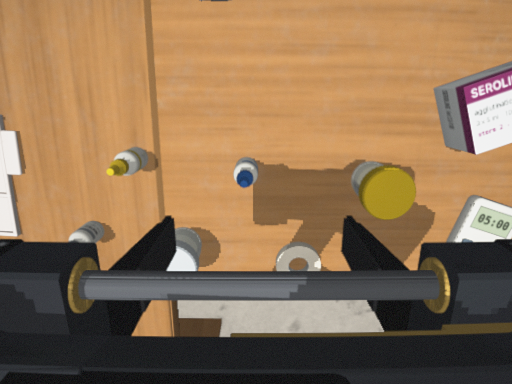

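```bash
python3 -m pendant '[[0,-0.005,0.02,0,0,-0.004,0],[0,-0.005,0.03,0,0,-0.004,0],[0,0,0.03,0,0,0,0],[0,0,0.03,0,0,0,0],[0,0,0.02,0,0,0,0],[0,0,0,0,0,0,0]]'; python3 w.py w2
```

```text
clock: 2.3
ee_pos: [0.5187, -0.2918, 0.0624]
orientation: [0.003, 1.0, 0.01, 0.002]
force: [0.4, 0.5, -0.1]
finger_gap: 1.0
[ 0.5187 -0.2918  0.0624] 0.9996898471985153 [ 0.4  0.5 -0.1]
blue [237.1, 230.6] [224, 215, 27, 35, 696] z.06: [ 0.5232 -0.2801  0.06  ] z.014: [ 0.5032 -0.2776  0.014 ]
yel [61.7, 182.1] [51, 177, 19, 14, 54] z.06: [ 0.5489 -0.187   0.06  ] z.014: [ 0.5361 -0.1584  0.014 ]
yel [21.3, 210.2] [0, 194, 44, 33, 912] z.06: [ 0.5325 -0.1617  0.06  ] z.014: [ 0.5151 -0.126   0.014 ]
yel [471.1, 227.0] [429, 208, 83, 34, 2172] z.06: [ 0.5272 -0.4105  0.06  ] z.014: [ 0.5083 -0.4445  0.014 ]
yel [441.5, 280.8] [428, 259, 22, 54, 300] z.06: [ 0.4931 -0.3997  0.06  ] z.014: [ 0.4646 -0.4306  0.014 ]
yel [72.8, 304.3] [69, 292, 11, 20, 68] z.06: [ 0.4734 -0.1821  0.06  ] z.014: [ 0.4394 -0.1521  0.014 ]
```

View pics/w2.png

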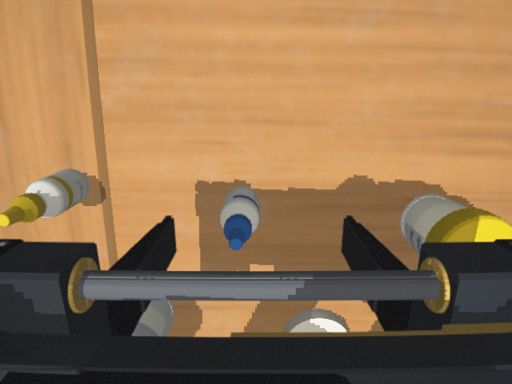

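```bash
python3 -m pendant '[[0.004,-0.011,0,0,0,0.02,0],[0,0,0.02,0,0,0,0],[0,0,0.016,0,0,0,0],[0,0,0,0,0,0,0]]'
```

```text
clock: 2.75
ee_pos: [0.526, -0.2869, 0.0341]
orientation: [0.007, 1.0, -0.001, 0.007]
force: [0.5, 0.8, 0.2]
finger_gap: 0.998
```

```bash
cat > go.py <<'E'
import sys
from h import *
x,y,z,yaw=map(float,sys.argv[1:5])
s=readout.sense(); q=s["orientation"]; M=R.from_quat([q[1],q[2],q[3],q[0]])
D=R.from_euler('z',yaw)*R.from_euler('x',np.pi)
print("pos",s["ee_pos"].round(4),"q",q.round(4),"shift",M.inv().apply(np.array([x,y,z])-s["ee_pos"]).round(4),"turn",(M.inv()*D).as_rotvec().round(4),"F",s["force"].round(1),"gap",round(s["finger_gap"],3),"qj",s["q"].round(2))
E
python3 go.py 0.523 -0.2815 0.026 0
```

```text
pos [ 0.526  -0.2869  0.0341] q [ 0.0072  0.9999 -0.0011  0.007 ] shift [-0.0032 -0.0055  0.008 ] turn [ 0.0144 -0.014  -0.0022] F [0.5 0.8 0.2] gap 0.998 qj [-0.59  0.19  1.92 -0.01  1.02  0.99]
```

```bash
python3 -m pendant '[[-0.003,-0.0055,0.004,0.0144,-0.014,0,0],[0,0,0.004,0,0,0,0],[0,0,0,0,0,0,0]]'; python3 go.py 0.523 -0.2815 0.026 0
```

```text
clock: 3.05
ee_pos: [0.5241, -0.2826, 0.0281]
orientation: [0.0, 1.0, -0.001, 0.001]
force: [1.3, 0.6, 0.0]
finger_gap: 1.0
pos [ 0.5241 -0.2826  0.0281] q [ 4.0e-04  1.0e+00 -1.3e-03  9.0e-04] shift [-0.0011 -0.0011  0.0021] turn [ 0.0008 -0.0019 -0.0026] F [1.3 0.6 0. ] gap 1.0 qj [-0.58  0.2   1.92  0.    1.02  0.99]
```

Good. Close on it with 15 N.

```bash
python3 -m pendant '[[0,0,0.001,0,0,0,1],[0,0,0,0,0,0,1],[0,0,0,0,0,0,1],[0,0,0,0,0,0,1],[0,0,0,0,0,0,1],[0,0,0,0,0,0,1],[0,0,0,0,0,0,1],[0,0,0,0,0,0,1]]' 15; python3 w.py w3
```

```text
clock: 3.85
ee_pos: [0.525, -0.2831, 0.0286]
orientation: [0.001, 1.0, -0.001, 0.002]
force: [0.5, -0.3, -0.5]
finger_gap: 0.383
[ 0.525  -0.2831  0.0286] 0.38349911814052795 [ 0.5 -0.3 -0.5]
blue [257.7, 227.9] [245, 225, 27, 11, 52] z.06: [ 0.5457 -0.2829  0.06  ] z.014: [ 0.5262 -0.2828  0.014 ]
blue [251.7, 262.2] [236, 252, 32, 19, 508] z.06: [ 0.5292 -0.2801  0.06  ] z.014: [ 0.5039 -0.2791  0.014 ]
yel [48.4, 220.8] [29, 207, 29, 37, 201] z.06: [ 0.5489 -0.1912  0.06  ] z.014: [ 0.5305 -0.1588  0.014 ]
yel [7.8, 234.6] [0, 231, 21, 8, 116] z.06: [ 0.5422 -0.1709  0.06  ] z.014: [ 0.5214 -0.1313  0.014 ]
yel [483.2, 263.1] [477, 255, 12, 14, 82] z.06: [ 0.5275 -0.3864  0.06  ] z.014: [ 0.5016 -0.4229  0.014 ]
yel [182.0, 284.6] [180, 278, 5, 17, 49] z.06: [ 0.5177 -0.2481  0.06  ] z.014: [ 0.4883 -0.2358  0.014 ]
yel [182.9, 304.6] [179, 295, 9, 19, 81] z.06: [ 0.507  -0.2478  0.06  ] z.014: [ 0.4738 -0.2353  0.014 ]
yel [334.0, 305.0] [331, 295, 7, 19, 62] z.06: [ 0.5065 -0.3185  0.06  ] z.014: [ 0.4732 -0.331   0.014 ]
yel [474.1, 302.6] [470, 299, 9, 11, 59] z.06: [ 0.5064 -0.3863  0.06  ] z.014: [ 0.473  -0.4227  0.014 ]
```

View pics/w3.png

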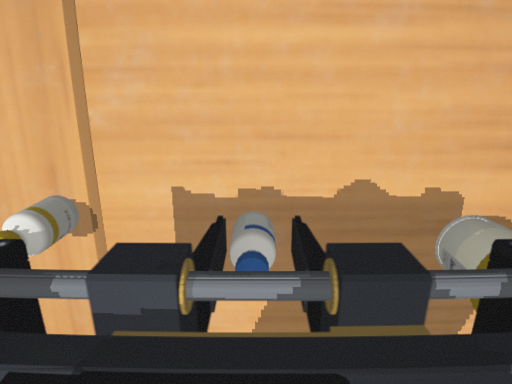

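```bash
python3 -m pendant '[[0,0,0,0,0,0,1],[0,0,0,0,0,0,1],[0,0,0,0,0,0,1],[0,0,0,0,0,0,1],[0,0,0,0,0,0,1]]' 15; python3 go.py 0.523 -0.2815 0.12 0
```

```text
clock: 4.4
ee_pos: [0.525, -0.2831, 0.0285]
orientation: [0.001, 1.0, -0.001, 0.002]
force: [0.1, 0.2, -0.1]
finger_gap: 0.261
pos [ 0.525  -0.2831  0.0285] q [ 0.001   1.     -0.0011  0.0019] shift [-0.0016 -0.0014 -0.0915] turn [ 0.002  -0.0038 -0.0022] F [ 0.1  0.2 -0.1] gap 0.261 qj [-0.58  0.2   1.91  0.    1.02  0.99]
```

```bash
python3 -m pendant '[[0,0,-0.02,0,0,0,1],[0,0,-0.03,0,0,0,1],[0,0,-0.03,0,0,0,1],[0,-0.01,-0.03,0,0,0,1],[0.002,-0.04,0,0,0,0,1],[0.002,-0.04,0,0,0,0,1],[0.002,-0.04,0,0,0,0,1],[0.002,-0.04,0,0,0,0,1],[0.002,-0.04,0,0,0,0,1],[0.002,-0.03,0,0,0,0,1]]'; python3 go.py 0.546 0.15 0.14 0
```

```text
clock: 5.4
ee_pos: [0.5375, -0.0385, 0.1429]
orientation: [0.001, 1.0, -0.005, 0.003]
force: [0.7, 0.3, -0.0]
finger_gap: 0.26
pos [ 0.5375 -0.0385  0.1429] q [ 8.0e-04  1.0e+00 -5.5e-03  2.7e-03] shift [ 0.0064 -0.1886  0.0026] turn [ 0.0016 -0.0055 -0.011 ] F [ 0.7  0.3 -0. ] gap 0.26 qj [-0.17 -0.06  1.98 -0.    1.22  1.41]
```

```bash
python3 -m pendant '[[0,-0.036,-0.012,0,0,0,1],[0,-0.036,-0.012,0,0,0,1],[0,-0.036,-0.012,0,0,0,1],[0,-0.036,-0.012,0,0,0,1],[0,-0.036,-0.012,0,-0.005,-0.01,1],[0,0,0,0,0,0,1]]'; python3 w.py w4
```

```text
clock: 6.0
ee_pos: [0.5369, 0.1524, 0.204]
orientation: [0.0, 1.0, 0.002, -0.0]
force: [-0.2, -0.4, -0.2]
finger_gap: 0.263
[0.5369 0.1524 0.204 ] 0.2628861558428577 [-0.2 -0.4 -0.2]
blue [488.9, 2.4] [467, 0, 45, 7, 176] z.06: [ 0.6941 -0.0481  0.06  ] z.014: [ 0.7062 -0.0784  0.014 ]
blue [214.4, 156.9] [191, 134, 47, 47, 1708] z.06: [0.5554 0.1944 0.06  ] z.014: [0.5466 0.2007 0.014 ]
blue [93.9, 194.6] [75, 184, 40, 22, 433] z.06: [0.5172 0.3162 0.06  ] z.014: [0.5027 0.3408 0.014 ]
blue [263.5, 227.9] [251, 225, 27, 11, 51] z.06: [0.4826 0.147  0.06  ] z.014: [0.4628 0.1462 0.014 ]
blue [258.4, 262.2] [243, 252, 32, 19, 504] z.06: [0.4436 0.152  0.06  ] z.014: [0.418  0.1519 0.014 ]
yel [286.4, 160.1] [263, 137, 48, 47, 1698] z.06: [0.5526 0.1257 0.06  ] z.014: [0.5433 0.1216 0.014 ]
yel [309.9, 276.1] [307, 263, 6, 29, 97] z.06: [0.4272 0.0971 0.06  ] z.014: [0.3991 0.0888 0.014 ]
yel [206.5, 299.7] [204, 284, 6, 30, 93] z.06: [0.3974 0.2085 0.06  ] z.014: [0.3648 0.217  0.014 ]
yel [310.4, 303.0] [308, 293, 6, 21, 66] z.06: [0.3936 0.0948 0.06  ] z.014: [0.3605 0.0861 0.014 ]
```

View pics/w4.png

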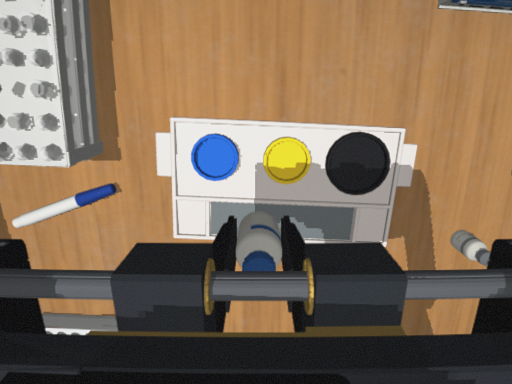

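```bash
python3 -m pendant '[[0.005,-0.024,0.025,0,0,0,1],[0.003,-0.024,0.025,0,0,0,1],[0,0,0.025,0,0,0,1],[0,0,0.03,0,0,0,1],[0,0,0,0,0,0,1]]'; python3 w.py w5;python3 go.py 0.546 0.199 0.036 0
```

```text
clock: 6.55
ee_pos: [0.5446, 0.1947, 0.0932]
orientation: [0.002, 1.0, -0.001, -0.001]
force: [-0.4, -0.8, -0.9]
finger_gap: 0.259
[0.5446 0.1947 0.0932] 0.2590306187114199 [-0.4 -0.8 -0.9]
blue [248.4, 189.8] [216, 160, 67, 64, 3036] z.06: [0.5635 0.2007 0.06  ] z.014: [0.5497 0.202  0.014 ]
blue [262.4, 227.3] [252, 225, 23, 8, 47] z.06: [0.5381 0.1919 0.06  ] z.014: [0.5184 0.1911 0.014 ]
blue [80.2, 243.6] [54, 229, 56, 30, 861] z.06: [0.5264 0.3129 0.06  ] z.014: [0.5039 0.3408 0.014 ]
blue [258.5, 262.2] [243, 252, 32, 19, 504] z.06: [0.5129 0.1945 0.06  ] z.014: [0.4872 0.1943 0.014 ]
yel [349.7, 196.2] [317, 164, 67, 65, 3320] z.06: [0.559  0.1368 0.06  ] z.014: [0.5443 0.123  0.014 ]
yel [309.4, 283.7] [304, 261, 10, 53, 199] z.06: [0.4962 0.1596 0.06  ] z.014: [0.4665 0.1512 0.014 ]
yel [206.4, 304.9] [204, 296, 6, 18, 58] z.06: [0.4794 0.231  0.06  ] z.014: [0.4458 0.2394 0.014 ]
pos [0.5463 0.195  0.0958] q [ 1.9e-03  1.0e+00 -1.1e-03  9.0e-04] shift [-0.0004 -0.0042  0.0598] turn [ 0.0039 -0.0018 -0.0023] F [-0.6  0.7 -0.7] gap 0.258 qj [ 0.25  0.08  1.92 -0.    1.14  1.83]
```

View pics/w5.png

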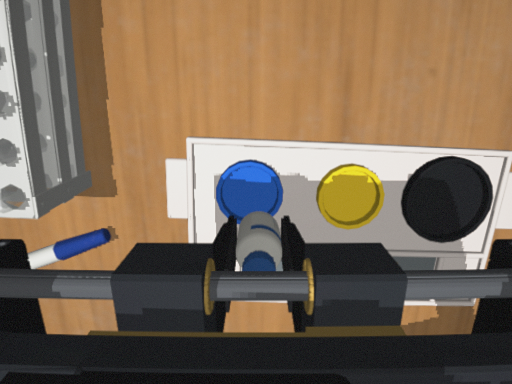

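```bash
python3 -m pendant '[[0.003,-0.005,0.01,0.004,0,0,1],[0,0,0.02,0,0,0,1],[0,0,0.015,0,0,0,1],[0,0,0,0,0,0,1]]'; python3 go.py 0.549 0.200 0.0355 0
```

```text
clock: 7.0
ee_pos: [0.5546, 0.1993, 0.0546]
orientation: [-0.001, 1.0, -0.003, 0.006]
force: [0.9, 1.1, -0.8]
finger_gap: 0.261
pos [0.5546 0.1993 0.0546] q [-0.0015  1.     -0.0028  0.0059] shift [-0.0058 -0.0006  0.0191] turn [-0.0029 -0.0118 -0.0057] F [ 0.9  1.1 -0.8] gap 0.261 qj [ 0.25  0.15  1.93 -0.    1.06  1.83]
```

```bash
python3 -m pendant '[[-0.006,0,0.009,-0.002,-0.012,0,1],[0,0,0.004,0,0,0,1],[0,0,0,0,0,0,1]]'; python3 go.py 0.549 0.200 0.0355 0
```

```text
clock: 7.3
ee_pos: [0.5499, 0.1996, 0.0429]
orientation: [-0.001, 1.0, -0.003, 0.001]
force: [-0.8, -0.4, -0.3]
finger_gap: 0.26
pos [0.5499 0.1996 0.0429] q [-9.0e-04  1.0e+00 -3.0e-03  1.1e-03] shift [-0.001  -0.0004  0.0074] turn [-0.0018 -0.0022 -0.006 ] F [-0.8 -0.4 -0.3] gap 0.26 qj [0.26 0.16 1.93 0.   1.05 1.83]
```

```bash
python3 -m pendant '[[-0.001,0,0.004,0,-0.002,0,1],[0,0,0.004,0,0,0,1],[0,0,0,0,0,0,1]]'; python3 go.py 0.549 0.200 0.0350 0
```

```text
clock: 7.6
ee_pos: [0.5496, 0.1999, 0.0353]
orientation: [-0.001, 1.0, -0.003, 0.001]
force: [0.2, -0.2, 0.0]
finger_gap: 0.256
pos [0.5496 0.1999 0.0353] q [-0.0011  1.     -0.0029  0.001 ] shift [-0.0006 -0.0001  0.0003] turn [-0.0023 -0.002  -0.0058] F [ 0.2 -0.2  0. ] gap 0.256 qj [0.26 0.17 1.94 0.   1.03 1.83]
```

```bash
python3 -m pendant '[[0,0,0.001,0,0,0,1],[0,0,0,0,0,0,0.5],[0,0,0,0,0,0,0.5],[0,0,0,0,0,0,0.5],[0,0,0,0,0,0,0.5],[0,0,0,0,0,0,0.5],[0,0,0,0,0,0,0.5]]'; python3 w.py w6 | head -3
```

```text
clock: 8.3
ee_pos: [0.5503, 0.2002, 0.0352]
orientation: [-0.001, 1.0, -0.003, 0.002]
force: [0.1, -0.7, 1.2]
finger_gap: 0.499
[0.5503 0.2002 0.0352] 0.4985555180860022 [ 0.1 -0.7  1.2]
blue [255.0, 219.6] [216, 188, 83, 79, 3112] z.06: [0.5723 0.2014 0.06  ] z.014: [0.5542 0.2022 0.014 ]
blue [263.4, 228.2] [252, 226, 26, 10, 50] z.06: [0.5681 0.1976 0.06  ] z.014: [0.5485 0.1971 0.014 ]
```

View pics/w6.png

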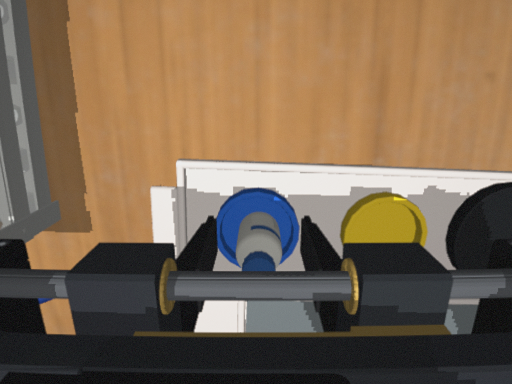

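```bash
python3 -m pendant '[[0,0,-0.02,0,0,0,0.5],[0,0,-0.03,0,0,0,0.5],[0,0,-0.04,0,0,0,0.3],[0,0,-0.04,0,0,0,0],[0,0.04,-0.02,0,0,0,0],[0,0.045,0,0,0,0,0],[-0.004,0.045,0,0,0,0,0],[-0.004,0.045,0,0,0,0,0],[-0.004,0.045,0,0,0,0,0],[-0.004,0.045,0,0,0,0,0]]'; python3 go.py 0.5315 -0.161 0.19 0
```

```text
clock: 9.35
ee_pos: [0.5329, -0.0695, 0.1922]
orientation: [-0.0, 1.0, 0.003, 0.003]
force: [0.5, 0.4, -0.9]
finger_gap: 0.994
pos [ 0.5329 -0.0695  0.1922] q [-3.0e-04  1.0e+00  2.9e-03  3.5e-03] shift [-0.0019  0.0915  0.0022] turn [-0.0007 -0.0069  0.0057] F [ 0.5  0.4 -0.9] gap 0.994 qj [-0.23 -0.11  1.94  0.    1.31  1.33]
```

```bash
python3 - <<'E'
from h import *
d=vision.get_image("side"); f=d["frame"]
cv2.imwrite("pics/side1.png",cv2.resize(f[135:310,200:340],None,fx=4,fy=3.4,interpolation=cv2.INTER_CUBIC)[:,:,::-1])
E
```

```text
(no output)
```

View pics/side1.png

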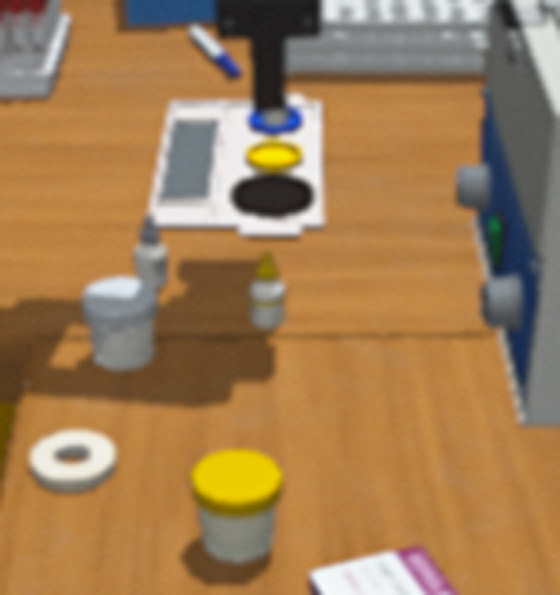

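```bash
python3 -m pendant '[[-0.001,0.04,0,0,0,0.005,0],[-0.001,0.04,0.02,0,-0.006,0,0],[0,0.008,0.03,0,0,0,0],[0,0,0.02,0,0,0,0],[0,0,0,0,0,0,0]]'; python3 w.py w7; python3 go.py 0.5315 -0.161 0.026 0
```

```text
clock: 9.9
ee_pos: [0.5307, -0.1709, 0.1229]
orientation: [0.003, 1.0, -0.006, 0.003]
force: [-0.9, 0.5, -0.9]
finger_gap: 0.999
[ 0.5307 -0.1709  0.1229] 0.9994173230072942 [-0.9  0.5 -0.9]
yel [241.0, 200.7] [231, 189, 21, 25, 379] z.06: [ 0.533  -0.1587  0.06  ] z.014: [ 0.518  -0.1562  0.014 ]
yel [440.0, 281.3] [422, 258, 28, 55, 410] z.06: [ 0.463  -0.3161  0.06  ] z.014: [ 0.4336 -0.3457  0.014 ]
yel [72.7, 277.7] [69, 264, 10, 29, 75] z.06: [ 0.4703 -0.0235  0.06  ] z.014: [0.4425 0.0066 0.014 ]
yel [72.0, 302.7] [68, 294, 11, 18, 85] z.06: [ 0.4472 -0.0187  0.06  ] z.014: [0.4146 0.0124 0.014 ]
pos [ 0.5316 -0.171   0.1244] q [ 0.0035  1.     -0.0053  0.0036] shift [-0.0009 -0.0107  0.0983] turn [ 0.0069 -0.0073 -0.0106] F [-0.4  0.3 -0.3] gap 0.999 qj [-0.41 -0.    1.95 -0.    1.18  1.18]
```

View pics/w7.png

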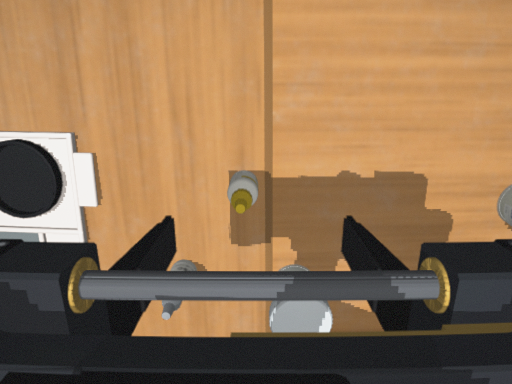

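```bash
python3 -m pendant '[[0,-0.011,0.01,0.007,-0.007,-0.01,0],[0,0,0.025,0,0,0,0],[0,0,0.025,0,0,0,0],[0,0,0.02,0,0,0,0],[0,0,0,0,0,0,0]]'; python3 go.py 0.5325 -0.1595 0.0275 0
```

```text
clock: 10.45
ee_pos: [0.5373, -0.156, 0.0482]
orientation: [0.001, 1.0, 0.003, 0.005]
force: [-0.9, 0.8, -1.0]
finger_gap: 0.997
pos [ 0.5373 -0.156   0.0482] q [9.0e-04 1.0e+00 2.9e-03 5.3e-03] shift [-0.005   0.0034  0.0206] turn [ 0.0018 -0.0105  0.0057] F [-0.9  0.8 -1. ] gap 0.997 qj [-0.38  0.09  2.    0.    1.04  1.18]
```

```bash
python3 -m pendant '[[-0.004,0.003,0.01,0.002,-0.01,0.005,0],[0,0,0.01,0,0,0,0],[0,0,0,0,0,0,0]]'; python3 go.py 0.5325 -0.1595 0.0275 0
```

```text
clock: 10.75
ee_pos: [0.5357, -0.1584, 0.0302]
orientation: [0.001, 1.0, 0.001, 0.002]
force: [1.2, -0.7, -0.4]
finger_gap: 1.001
pos [ 0.5357 -0.1584  0.0302] q [6.0e-04 1.0e+00 1.4e-03 2.2e-03] shift [-0.0032  0.0011  0.0026] turn [ 0.0011 -0.0045  0.0029] F [ 1.2 -0.7 -0.4] gap 1.001 qj [-0.38  0.12  2.    0.    1.01  1.18]
```

```bash
python3 -m pendant '[[-0.003,0.001,0.003,0,-0.004,0,0.5],[0,0,0,0,0,0,1],[0,0,0,0,0,0,1],[0,0,0,0,0,0,1],[0,0,0,0,0,0,1],[0,0,0,0,0,0,1],[0,0,0,0,0,0,1],[0,0,0,0,0,0,1],[0,0,0,0,0,0,1],[0,0,0,0,0,0,1]]' 15;python3 -m pendant '[[0,0,0,0,0,0,1],[0,0,0,0,0,0,1],[0,0,0,0,0,0,1],[0,0,0,0,0,0,1]]' 15; python3 w.py w8|head -1
```

```text
clock: 11.75
ee_pos: [0.5344, -0.1604, 0.0297]
orientation: [0.001, 1.0, 0.001, 0.002]
force: [-0.2, 0.1, -0.1]
finger_gap: 0.258
clock: 12.15
ee_pos: [0.5344, -0.1603, 0.0297]
orientation: [0.001, 1.0, 0.001, 0.002]
force: [-0.8, -0.3, 0.1]
finger_gap: 0.263
[ 0.5344 -0.1603  0.0297] 0.26277210661386174 [-0.8 -0.3  0.1]
```

View pics/w8.png

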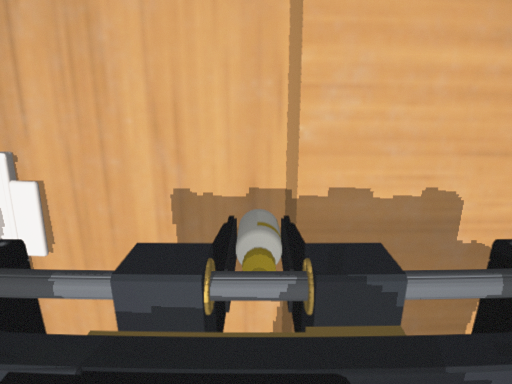

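```bash
python3 -m pendant '[[0,0,-0.02,0,0,0,1],[0,0,-0.03,0,0,0,1],[0,0,-0.03,0,0,0,1],[0,-0.01,-0.03,0,0,0,1],[0.001,-0.04,0,0,0,0,1],[0.001,-0.045,0,0,0,0,1],[0.001,-0.045,0,0,0,0,1],[0.001,-0.045,0,0,0,0,1],[0.001,-0.03,0,0,0,0,1],[0,0,0,0,0,0,1]]'; python3 go.py 0.5435 0.1225 0.1 0
```

```text
clock: 13.2
ee_pos: [0.5387, 0.0615, 0.144]
orientation: [0.0, 1.0, -0.001, 0.003]
force: [-0.0, -0.6, -0.1]
finger_gap: 0.26
pos [0.5387 0.0615 0.144 ] q [ 5.0e-04  1.0e+00 -1.3e-03  3.0e-03] shift [ 0.0044 -0.061   0.044 ] turn [ 0.001  -0.006  -0.0027] F [-0.  -0.6 -0.1] gap 0.26 qj [ 0.02 -0.06  1.97 -0.    1.22  1.59]
```

```bash
python3 -m pendant '[[0.004,-0.03,0,0,-0.006,-0.002,1],[0.001,-0.025,0.01,0,0,0,1],[0,-0.005,0.02,0,0,0,1],[0,0,0.015,0,0,0,1],[0,0,0,0,0,0,1]]'; python3 w.py w9; python3 go.py 0.5445 0.1225 0.1 0
```

```text
clock: 13.7
ee_pos: [0.5446, 0.1211, 0.0979]
orientation: [0.002, 1.0, -0.0, 0.001]
force: [-0.3, 1.0, -1.3]
finger_gap: 0.261
[0.5446 0.1211 0.0979] 0.26064023326021746 [-0.3  1.  -1.3]
blue [156.4, 192.2] [124, 160, 68, 70, 2460] z.06: [0.5606 0.1865 0.06  ] z.014: [0.5467 0.2015 0.014 ]
blue [14.9, 234.0] [0, 227, 29, 14, 277] z.06: [0.5307 0.2874 0.06  ] z.014: [0.5099 0.3257 0.014 ]
yel [257.1, 191.2] [225, 164, 65, 58, 2729] z.06: [0.5612 0.1217 0.06  ] z.014: [0.5474 0.1218 0.014 ]
yel [258.6, 262.9] [243, 254, 32, 17, 429] z.06: [0.51   0.1208 0.06  ] z.014: [0.4844 0.1206 0.014 ]
yel [309.1, 273.7] [304, 261, 9, 28, 123] z.06: [0.5014 0.0857 0.06  ] z.014: [0.4739 0.0775 0.014 ]
yel [206.3, 282.3] [204, 271, 5, 24, 46] z.06: [0.4948 0.1573 0.06  ] z.014: [0.4657 0.1656 0.014 ]
yel [310.4, 302.3] [308, 290, 6, 24, 74] z.06: [0.4783 0.0837 0.06  ] z.014: [0.4453 0.075  0.014 ]
yel [206.3, 305.3] [204, 297, 6, 17, 54] z.06: [0.4759 0.1582 0.06  ] z.014: [0.4424 0.1667 0.014 ]
pos [0.5452 0.121  0.0989] q [ 1.5e-03  1.0e+00 -4.0e-04  1.5e-03] shift [-0.0007 -0.0015 -0.0011] turn [ 0.0029 -0.003  -0.0008] F [0.6 0.2 0. ] gap 0.257 qj [ 0.12  0.03  1.96 -0.    1.14  1.7 ]
```

View pics/w9.png

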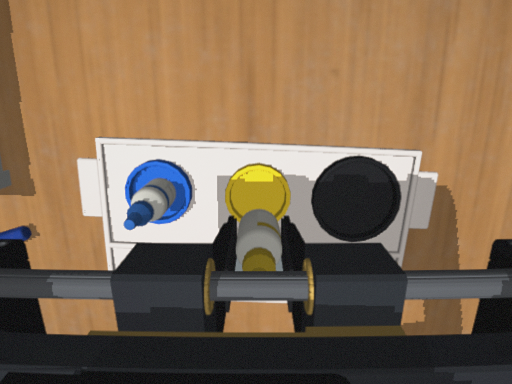

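```bash
python3 -m pendant '[[-0.002,0,0.015,0.002,-0.003,0,1],[-0.002,0,0.02,0,0,0,1],[0,0,0.015,0,0,0,1],[0,0,0,0,0,0,1]]'; python3 go.py 0.545 0.1215 0.0365 0
```

```text
clock: 14.15
ee_pos: [0.543, 0.1182, 0.0481]
orientation: [0.0, 1.0, -0.002, 0.002]
force: [-0.5, -0.0, -0.4]
finger_gap: 0.261
pos [0.543  0.1182 0.0481] q [ 3.0e-04  1.0e+00 -2.4e-03  1.9e-03] shift [ 0.0019 -0.0033  0.0116] turn [ 0.0006 -0.0039 -0.0047] F [-0.5 -0.  -0.4] gap 0.261 qj [ 0.12  0.09  2.   -0.    1.05  1.69]
```

```bash
python3 -m pendant '[[0.002,-0.003,0.006,0,-0.003,0,1],[0,0,0.005,0,0,0,1],[0,0,0,0,0,0,1]]'; python3 go.py 0.545 0.1215 0.0355 0
```

```text
clock: 14.45
ee_pos: [0.5463, 0.121, 0.0372]
orientation: [0.0, 1.0, -0.003, 0.001]
force: [0.4, 0.0, -0.8]
finger_gap: 0.256
pos [0.5463 0.121  0.0372] q [ 2.0e-04  1.0e+00 -2.8e-03  1.1e-03] shift [-0.0013 -0.0005  0.0017] turn [ 0.0004 -0.0021 -0.0056] F [ 0.4  0.  -0.8] gap 0.256 qj [ 0.12  0.12  1.99 -0.    1.03  1.7 ]
```

```bash
python3 -m pendant '[[-0.001,0,0.0015,0,0,0,1],[0,0,0,0,0,0,1],[0,0,0,0,0,0,0.5],[0,0,0,0,0,0,0.5],[0,0,0,0,0,0,0.5],[0,0,0,0,0,0,0.5],[0,0,0,0,0,0,0.5],[0,0,0,0,0,0,0.5]]'; python3 -m pendant '[[0,0,-0.02,0,0,0,0.5],[0,0,-0.03,0,0,0,0.5],[0,0,-0.04,0,0,0,0.5],[0,0,-0.04,0,0,0,0.5],[0,0.01,-0.02,0,0,0,0],[0,0,0,0,0,0,0]]'; python3 w.py w10|head -1; python3 go.py 0.51 -0.418 0.18 0
```

```text
clock: 15.25
ee_pos: [0.547, 0.1215, 0.038]
orientation: [-0.0, 1.0, -0.003, 0.003]
force: [-0.4, -0.5, 0.7]
finger_gap: 0.502
clock: 15.85
ee_pos: [0.5443, 0.1111, 0.1912]
orientation: [0.0, 1.0, -0.002, 0.001]
force: [0.6, 0.3, 0.6]
finger_gap: 0.616
[0.5443 0.1111 0.1912] 0.6155663998868275 [0.6 0.3 0.6]
pos [0.5436 0.1115 0.1896] q [ 2.0e-04  1.0e+00 -2.3e-03 -5.0e-04] shift [-0.0312  0.5296  0.0099] turn [ 0.0005  0.001  -0.0046] F [ 0.2  0.  -0. ] gap 0.655 qj [ 0.11 -0.06  1.9  -0.    1.31  1.68]
```

View pics/w10.png

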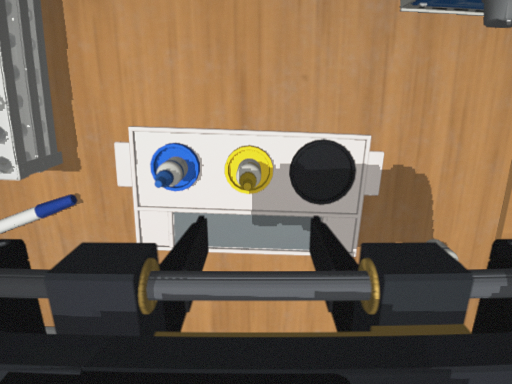

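```bash
python3 - <<'E'
from h import *
s=readout.sense(); d=vision.get_image("wrist"); f=d["frame"]; T=wT(s,d)
m=mask(f,(0,0,0),(180,255,70)); k=np.zeros_like(m); k[120:215,270:370]=m[120:215,270:370]
for c,b in blobs(k,200): print(c,b,plane(d,(b[0]+b[2]/2,b[1]+b[3]/2),.013,T)[0].round(4))
for n,p in [("blue",(174.5,168)),("yel",(249,169.5))]: print(n,plane(d,p,.013,T)[0].round(4))
E
python3 -m pendant '[[-0.003,0.04,0,0,0,0,0],[-0.003,0.045,0,0,0,0,0],[-0.003,0.045,0,0,0,0,0],[-0.003,0.045,0,0,0,0,0],[-0.003,0.045,0,0,0,0,0],[-0.003,0.045,0,0,0,0,0],[-0.003,0.045,0,0,0,0,0],[-0.003,0.045,0,0,0,0,0],[-0.003,0.045,0,0,0,0,0],[-0.003,0.045,0,0,0,0,0]]';python3 go.py 0.51 -0.418 0.18 0
```

```text
[322.8, 171.2] [290, 139, 67, 65, 3320] [0.5399 0.0418 0.013 ]
blue [0.5444 0.2009 0.013 ]
yel [0.5424 0.1214 0.013 ]
clock: 16.95
ee_pos: [0.5005, -0.3367, 0.1575]
orientation: [-0.008, 1.0, 0.004, -0.02]
force: [0.5, -0.3, 0.5]
finger_gap: 0.999
pos [ 0.5005 -0.3367  0.1575] q [-0.0085  0.9998  0.0041 -0.0201] shift [ 0.0078  0.081  -0.0242] turn [-0.0169  0.0402  0.0083] F [ 0.5 -0.3  0.5] gap 0.999 qj [-0.68  0.1   1.79 -0.01  1.29  0.89]
```

```bash
python3 -m pendant '[[0.004,0.035,0,-0.017,0.04,0.008,0],[0.004,0.035,0,0,0,0,0],[0,0.01,0,0,0,0,0],[0,0,0,0,0,0,0]]'; python3 w.py w11;python3 go.py 0.51 -0.418 0.043 0
```

```text
clock: 17.35
ee_pos: [0.5035, -0.4204, 0.1431]
orientation: [-0.006, 1.0, -0.003, -0.006]
force: [0.0, -0.2, -0.3]
finger_gap: 0.998
[ 0.5035 -0.4204  0.1431] 0.9984369544034609 [ 0.  -0.2 -0.3]
yel [257.1, 186.3] [224, 153, 67, 66, 3394] z.06: [ 0.5095 -0.4185  0.06  ] z.014: [ 0.4958 -0.4176  0.014 ]
yel [444.7, 304.1] [439, 296, 11, 16, 52] z.06: [ 0.3995 -0.5849  0.06  ] z.014: [ 0.3651 -0.6154  0.014 ]
yel [72.3, 304.9] [69, 298, 10, 14, 54] z.06: [ 0.3977 -0.25    0.06  ] z.014: [ 0.3629 -0.2174  0.014 ]
pos [ 0.5034 -0.4195  0.1428] q [-0.0062  1.     -0.0029 -0.0063] shift [ 0.0078 -0.0003  0.0997] turn [-0.0123  0.0125 -0.0058] F [-0.3 -0.1 -0.2] gap 1.0 qj [-0.78  0.2   1.7   0.    1.26  0.8 ]
```

View pics/w11.png

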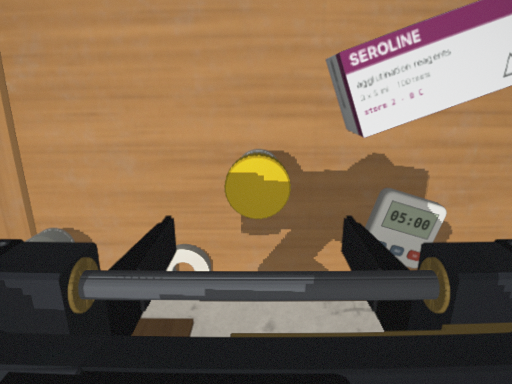

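```bash
python3 -m pendant '[[0.007,-0.001,0.02,-0.012,0.012,-0.005,0],[0,0,0.025,0,0,0,0],[0,0,0.025,0,0,0,0],[0,0,0,0,0,0,0]]'; python3 w.py w12|head -2;python3 go.py 0.5095 -0.4185 0.043 0
```

```text
clock: 17.8
ee_pos: [0.5108, -0.4108, 0.0685]
orientation: [-0.002, 1.0, 0.002, -0.001]
force: [-0.7, 0.2, -0.3]
finger_gap: 1.001
[ 0.5108 -0.4108  0.0685] 1.0012613653361535 [-0.7  0.2 -0.3]
yel [271.7, 233.0] [226, 189, 92, 82, 5975] z.06: [ 0.5115 -0.4183  0.06  ] z.014: [ 0.4908 -0.4203  0.014 ]
pos [ 0.5118 -0.4117  0.0707] q [-0.0011  1.      0.0023 -0.    ] shift [-0.0024  0.0069  0.0277] turn [-0.0023  0.      0.0046] F [-0.4 -0.2 -0.3] gap 0.998 qj [-0.76  0.27  1.75  0.    1.12  0.81]
```

View pics/w12.png

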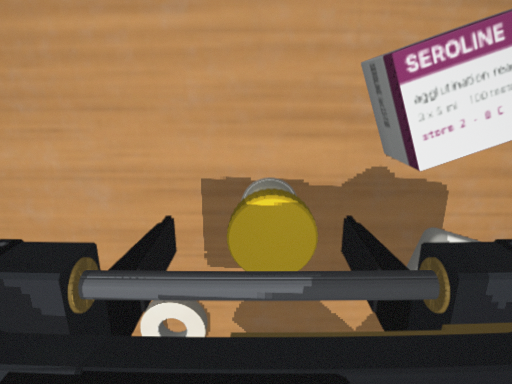

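```bash
python3 -m pendant '[[-0.001,0.006,0.01,-0.002,0,0.004,0],[0,0,0.01,0,0,0,0],[0,0,0.006,0,0,0,0],[0,0,0,0,0,0,0]]'; python3 go.py 0.51 -0.418 0.043 0
```

```text
clock: 18.25
ee_pos: [0.5133, -0.4181, 0.0472]
orientation: [0.002, 1.0, 0.001, 0.002]
force: [0.6, -0.5, -0.7]
finger_gap: 1.0
pos [ 0.5133 -0.4181  0.0472] q [0.002  1.     0.0012 0.0023] shift [-0.0033 -0.0001  0.0041] turn [ 0.004  -0.0046  0.0024] F [ 0.6 -0.5 -0.7] gap 1.0 qj [-0.76  0.3   1.75  0.    1.08  0.8 ]
```

```bash
python3 -m pendant '[[-0.003,0,0.004,0.004,-0.004,0.002,0.2],[0,0,0,0,0,0,1],[0,0,0,0,0,0,1],[0,0,0,0,0,0,1],[0,0,0,0,0,0,1],[0,0,0,0,0,0,1],[0,0,0,0,0,0,1],[0,0,0,0,0,0,1],[0,0,0,0,0,0,1],[0,0,0,0,0,0,1]]' 25; python3 go.py 0.51 -0.418 0.043 0
```

```text
clock: 19.25
ee_pos: [0.5108, -0.4193, 0.0447]
orientation: [0.001, 1.0, -0.0, 0.001]
force: [-0.1, 0.4, 0.2]
finger_gap: 0.526
pos [ 0.5108 -0.4193  0.0447] q [ 9.0e-04  1.0e+00 -2.0e-04  1.2e-03] shift [-0.0008 -0.0013  0.0017] turn [ 0.0018 -0.0025 -0.0004] F [-0.1  0.4  0.2] gap 0.526 qj [-0.77  0.31  1.75  0.    1.08  0.8 ]
```

```bash
python3 -m pendant '[[0,0,-0.02,0,0,0,1],[0,0,-0.03,0,0,0,1],[0,0,-0.03,0,0,0,1],[0,0,-0.03,0,0,0,1],[0,-0.01,-0.02,0,0,0,1],[0,-0.03,0,0,0,0,1],[0.002,-0.035,0,0,0,0,1],[0.002,-0.035,0,0,0,0,1],[0.002,-0.035,0,0,0,0,1],[0.002,-0.035,0,0,0,0,1]]'; python3 go.py 0.54 0.042 0.17 0
```

```text
clock: 20.25
ee_pos: [0.5173, -0.2366, 0.178]
orientation: [-0.0, 1.0, -0.004, 0.0]
force: [1.2, 0.2, -0.4]
finger_gap: 0.53
pos [ 0.5173 -0.2366  0.178 ] q [-2.e-04  1.e+00 -4.e-03  3.e-04] shift [ 0.0204 -0.2787  0.0081] turn [-0.0004 -0.0006 -0.008 ] F [ 1.2  0.2 -0.4] gap 0.53 qj [-0.52 -0.02  1.88  0.    1.28  1.06]
```

```bash
python3 -m pendant '[[0.002,-0.035,0,0,0,0,1],[0.002,-0.035,0,0,0,0,1],[0.002,-0.035,0,0,0,-0.004,1],[0.002,-0.035,0,0,0,-0.004,1],[0.002,-0.035,0,0,0,0,1],[0.002,-0.035,0,0,0,0,1],[0.002,-0.02,0,0,0,0,1],[0.002,-0.01,0.01,0,0,0,1],[0,0,0,0,0,0,1]]'; python3 w.py w13|head -3;python3 go.py 0.54 0.042 0.12 0
```

```text
clock: 21.15
ee_pos: [0.532, 0.0173, 0.1664]
orientation: [-0.001, 1.0, 0.002, 0.0]
force: [-0.1, 0.7, -1.6]
finger_gap: 0.526
[0.532  0.0173 0.1664] 0.5264003158393159 [-0.1  0.7 -1.6]
blue [81.3, 155.8] [50, 134, 54, 51, 1233] z.06: [0.5583 0.1675 0.06  ] z.014: [0.5497 0.1933 0.014 ]
blue [47.1, 170.8] [32, 162, 29, 18, 352] z.06: [0.5452 0.1999 0.06  ] z.014: [0.5343 0.2312 0.014 ]
pos [0.5325 0.0166 0.1673] q [-5.0e-04  1.0e+00  2.1e-03  9.0e-04] shift [ 0.0075 -0.0253  0.0474] turn [-0.001  -0.0018  0.0042] F [ 0.6 -0.8 -0.6] gap 0.524 qj [-0.07 -0.1   1.97  0.    1.27  1.5 ]
```

View pics/w13.png

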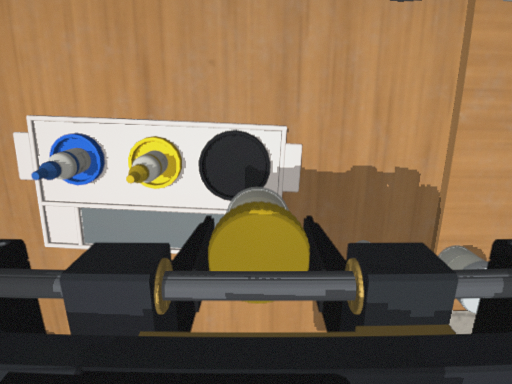

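```bash
python3 - <<'E'
from h import *
s=readout.sense(); d=vision.get_image("wrist"); f=d["frame"]; T=wT(s,d)
print(s["ee_pos"])
m=mask(f,(0,0,0),(180,255,70)); k=np.zeros_like(m); k[122:203,190:280]=m[122:203,190:280]
for c,b in blobs(k,200): print(c,b,plane(d,(b[0]+b[2]/2,b[1]+b[3]/2),.013,T)[0].round(4))
E
python3 -m pendant '[[0.004,-0.012,0.01,0,-0.002,0.004,1],[0.003,-0.012,0.02,0,0,0,1],[0,0,0.02,0,0,0,1],[0,0,0,0,0,0,1]]';python3 go.py 0.54 0.042 0.052 0;python3 w.py w14|head -1
```

```text
[0.53253835 0.01658822 0.16734872]
[233.0, 164.1] [199, 131, 70, 70, 3610] [0.5403 0.041  0.013 ]
clock: 21.65
ee_pos: [0.5418, 0.0383, 0.1159]
orientation: [-0.0, 1.0, -0.004, 0.001]
force: [-0.3, -0.8, -1.2]
finger_gap: 0.53
pos [0.5418 0.0383 0.1159] q [-3.0e-04  1.0e+00 -4.1e-03  1.3e-03] shift [-0.002  -0.0036  0.0639] turn [-0.0006 -0.0026 -0.0083] F [-0.3 -0.8 -1.2] gap 0.53 qj [-0.03 -0.02  1.99  0.    1.17  1.55]
[0.5418 0.0383 0.1159] 0.529791534146132 [-0.3 -0.8 -1.2]
```

View pics/w14.png

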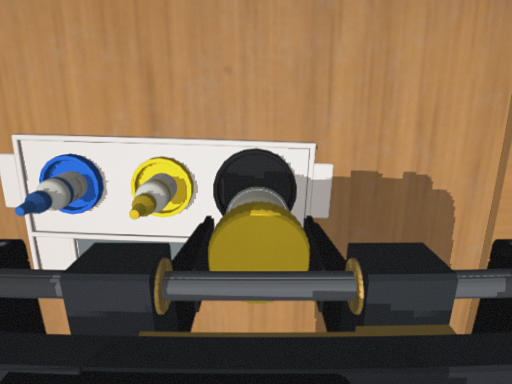

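```bash
python3 -m pendant '[[-0.001,-0.003,0.01,0,-0.002,-0.008,1],[0,0,0.02,0,0,0,1],[0,0,0.015,0,0,0,1],[0,0,0,0,0,0,1]]';python3 go.py 0.541 0.0415 0.052 0
```

```text
clock: 22.1
ee_pos: [0.5447, 0.0408, 0.0735]
orientation: [-0.0, 1.0, -0.001, 0.004]
force: [-0.9, -0.3, -1.0]
finger_gap: 0.523
pos [0.5447 0.0408 0.0735] q [-4.0e-04  1.0e+00 -9.0e-04  4.5e-03] shift [-0.0039 -0.0007  0.0214] turn [-0.0007 -0.0089 -0.0018] F [-0.9 -0.3 -1. ] gap 0.523 qj [-0.02  0.03  2.01  0.    1.09  1.55]
```

```bash
python3 -m pendant '[[-0.004,-0.001,0.009,0,-0.009,0,1],[0,0,0.005,0,0,0,1],[0,0,0,0,0,0,1]]';python3 go.py 0.541 0.0415 0.0515 0
```

```text
clock: 22.4
ee_pos: [0.5415, 0.0418, 0.0597]
orientation: [-0.0, 1.0, -0.001, 0.001]
force: [0.4, -0.4, -1.0]
finger_gap: 0.524
pos [0.5415 0.0418 0.0597] q [-4.0e-04  1.0e+00 -1.1e-03  6.0e-04] shift [-0.0005  0.0003  0.0082] turn [-0.0008 -0.0012 -0.0021] F [ 0.4 -0.4 -1. ] gap 0.524 qj [-0.02  0.05  2.02  0.    1.07  1.55]
```

```bash
python3 -m pendant '[[0,0,0.005,0,0,0,1],[0,0,0.003,0,0,0,1],[0,0,0,0,0,0,1]]';python3 go.py 0.541 0.0415 0.0505 0
```

```text
clock: 22.7
ee_pos: [0.5423, 0.0418, 0.0521]
orientation: [-0.0, 1.0, -0.001, 0.002]
force: [0.0, 0.9, -1.1]
finger_gap: 0.53
pos [0.5423 0.0418 0.0521] q [-4.0e-04  1.0e+00 -1.1e-03  1.7e-03] shift [-0.0013  0.0003  0.0016] turn [-0.0007 -0.0033 -0.0021] F [ 0.   0.9 -1.1] gap 0.53 qj [-0.02  0.06  2.02  0.    1.05  1.55]
```

```bash
python3 -m pendant '[[-0.001,0,0.0015,0,0,0,1],[0,0,0,0,0,0,1],[0,0,0,0,0,0,0.3],[0,0,0,0,0,0,0.3],[0,0,0,0,0,0,0.3],[0,0,0,0,0,0,0.3],[0,0,0,0,0,0,0.3]]';python3 go.py 0.541 0.0415 0.0505 0; python3 -m pendant '[[0,0,-0.02,0,0,0,0.3],[0,0,-0.03,0,0,0,0.3],[0,0,-0.04,0,0,0,0.3],[0,0,-0.04,0,0,0,0.3],[0,0,-0.02,0,0,0,0.3],[0,-0.04,0,0,0,0,0.5],[0,-0.045,0,0,0,0,0.5],[-0.004,-0.045,0,0,0,0,0.5],[-0.005,-0.045,0,0,0,0,0.5],[-0.005,-0.045,0,0,0,0,0.5]]';python3 w.py w15|head -5;python3 go.py 0.488 0.385 0.19 0
```

```text
clock: 23.4
ee_pos: [0.5426, 0.0418, 0.0521]
orientation: [-0.0, 1.0, -0.001, 0.003]
force: [-1.6, -0.0, 0.4]
finger_gap: 0.699
pos [0.5426 0.0418 0.0521] q [-3.0e-04  1.0e+00 -1.1e-03  3.2e-03] shift [-0.0016  0.0003  0.0016] turn [-0.0007 -0.0064 -0.0021] F [-1.6 -0.   0.4] gap 0.699 qj [-0.02  0.06  2.03  0.    1.05  1.55]
clock: 24.4
ee_pos: [0.5298, 0.2639, 0.21]
orientation: [-0.001, 1.0, -0.007, 0.005]
force: [1.0, -1.0, -0.1]
finger_gap: 0.498
[0.5298 0.2639 0.21  ] 0.49762945007090303 [ 1.  -1.  -0.1]
blue [310.2, 150.2] [290, 129, 43, 46, 1056] z.06: [0.5547 0.2136 0.06  ] z.014: [0.5473 0.2064 0.014 ]
blue [188.5, 190.3] [172, 181, 35, 21, 370] z.06: [0.5159 0.3342 0.06  ] z.014: [0.5028 0.3448 0.014 ]
blue [53.2, 224.1] [0, 191, 81, 79, 2227] z.06: [0.4807 0.4803 0.06  ] z.014: [0.4624 0.5124 0.014 ]
yel [376.3, 151.4] [360, 131, 42, 46, 850] z.06: [0.5529 0.149  0.06  ] z.014: [0.5452 0.1323 0.014 ]
pos [0.5285 0.2699 0.21  ] q [-0.0031  1.     -0.0045  0.0044] shift [-0.0417 -0.1146  0.0204] turn [-0.0061 -0.0087 -0.009 ] F [-2.9  2.  -0.6] gap 0.502 qj [0.38 0.   1.8  0.   1.33 1.96]
```

View pics/w15.png

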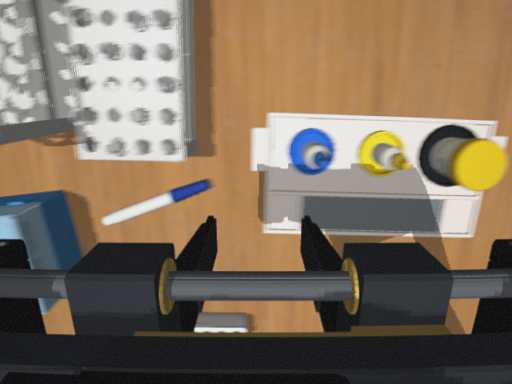

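```bash
python3 -m pendant '[[0,0,0,-0.006,-0.008,-0.009,0.5],[0,0,0,0,0,0,0.5]]'; python3 w.py w16|head -5; python3 - <<'E'
from h import *
for n in ["scene","side"]:
    d=vision.get_image(n); f=d["frame"]
    c=f[60:200,180:380] if n=="scene" else f[70:200,200:360]
    cv2.imwrite(f"pics/{n}2.png",cv2.resize(c,None,fx=4,fy=4,interpolation=cv2.INTER_CUBIC)[:,:,::-1])
E
```

```text
clock: 24.65
ee_pos: [0.5277, 0.2721, 0.2098]
orientation: [0.0, 1.0, 0.003, -0.0]
force: [1.0, -0.6, -0.1]
finger_gap: 0.5
[0.5277 0.2721 0.2098] 0.5004530068360143 [ 1.  -0.6 -0.1]
blue [320.6, 147.8] [298, 126, 47, 46, 1273] z.06: [0.5545 0.2121 0.06  ] z.014: [0.5472 0.2032 0.014 ]
blue [196.7, 185.5] [178, 175, 40, 22, 429] z.06: [0.516  0.3334 0.06  ] z.014: [0.503  0.3423 0.014 ]
blue [59.4, 217.9] [0, 184, 89, 86, 2525] z.06: [0.4801 0.4793 0.06  ] z.014: [0.4617 0.5098 0.014 ]
yel [386.8, 149.9] [368, 129, 48, 46, 993] z.06: [0.5531 0.1473 0.06  ] z.014: [0.5455 0.1288 0.014 ]
```

View pics/w16.png

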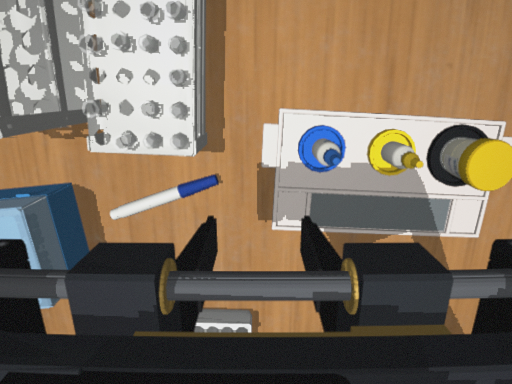

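View pics/scene2.png

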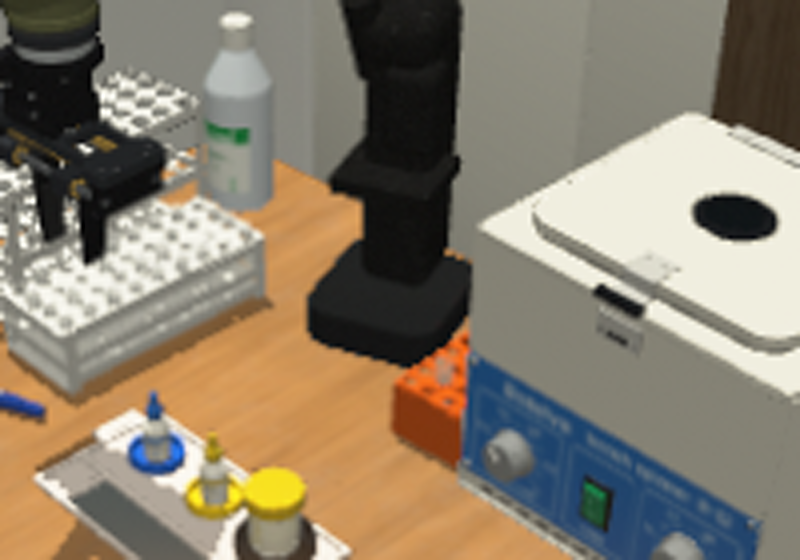

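View pics/side2.png

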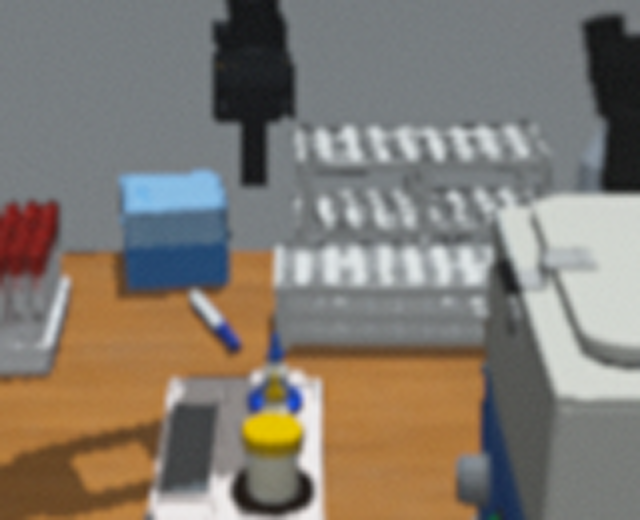

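```bash
python3 - <<'E'
from h import *
s=readout.sense(); d=vision.get_image("wrist"); T=wT(s,d); ds=vision.get_image("side"); dc=vision.get_image("scene")
print("side foot",plane(ds,(268.75,156.3),0)[0].round(3))
C=lambda x,y:(180+x/4,60+y/4)
print("scene foot",plane(dc,C(78,390),0)[0].round(3))
for z in (0.03,.04,.05,.06,.07,.08): print(z,"wrist corner",plane(d,(202,154),z,T)[0].round(3),"side top plate",plane(ds,(268.75,142),z)[0].round(3),"tubes",plane(ds,(270,133),z)[0].round(3),"scene top",plane(dc,C(68,335),z)[0].round(3), "bluebox", plane(d,(87,250),z,T)[0].round(3),plane(d,(70,188),z,T)[0].round(3))
print("pen",plane(d,[(111,215),(222,179)],.008,T).round(4))
E
```

```text
side foot [0.55  0.334 0.   ]
scene foot [0.558 0.329 0.   ]
0.03 wrist corner [0.543 0.33  0.03 ] side top plate [0.552 0.408 0.03 ] tubes [0.56  0.506 0.03 ] scene top [0.583 0.371 0.03 ] bluebox [0.429 0.471 0.03 ] [0.505 0.48  0.03 ]
0.04 wrist corner [0.545 0.329 0.04 ] side top plate [0.551 0.386 0.04 ] tubes [0.559 0.481 0.04 ] scene top [0.575 0.359 0.04 ] bluebox [0.434 0.465 0.04 ] [0.508 0.473 0.04 ]
0.05 wrist corner [0.547 0.327 0.05 ] side top plate [0.551 0.363 0.05 ] tubes [0.558 0.457 0.05 ] scene top [0.567 0.348 0.05 ] bluebox [0.439 0.46  0.05 ] [0.511 0.467 0.05 ]
0.06 wrist corner [0.548 0.325 0.06 ] side top plate [0.55 0.34 0.06] tubes [0.558 0.433 0.06 ] scene top [0.559 0.336 0.06 ] bluebox [0.444 0.454 0.06 ] [0.514 0.461 0.06 ]
0.07 wrist corner [0.55  0.324 0.07 ] side top plate [0.55  0.317 0.07 ] tubes [0.557 0.408 0.07 ] scene top [0.551 0.325 0.07 ] bluebox [0.45  0.448 0.07 ] [0.517 0.455 0.07 ]
0.08 wrist corner [0.552 0.322 0.08 ] side top plate [0.549 0.294 0.08 ] tubes [0.556 0.384 0.08 ] scene top [0.542 0.314 0.08 ] bluebox [0.455 0.442 0.08 ] [0.519 0.449 0.08 ]
pen [[0.4647 0.4476 0.008 ]
 [0.5098 0.3125 0.008 ]]
```

```bash
python3 -m pendant '[[-0.013,-0.035,0,0,0,0,0.5],[-0.013,-0.035,0,0,0,0,0.5],[-0.012,-0.03,0,0,0,0,0.5],[0,0,0,0,0,-0.14,0.5],[0,0,0,0,0,-0.14,0.5],[0,0,0,0,0,-0.14,0.5],[0,0,0,0,0,-0.14,0.5],[0,0,0,0,0,-0.14,0.5],[0,0,0,0,0,-0.14,0.5],[0,0,0,0,0,-0.14,0.5]]';python3 -m pendant '[[0,0,0,0,0,-0.14,0.5],[0,0,0,0,0,-0.14,0.5],[0,0,0,0,0,-0.14,0.5],[0,0,0,0,0,-0.14,0.5],[0,0,0,0,0,-0.14,0.5],[0,0,0,0,0,-0.14,0.5],[0,0,0,0,0,0,0.5]]'; python3 go.py 0.487 0.38 0.15 1.893; python3 w.py w17|head -5
```

```text
clock: 25.95
ee_pos: [0.4926, 0.3666, 0.2105]
orientation: [0.001, 0.876, 0.483, 0.001]
force: [0.1, 0.3, 0.6]
finger_gap: 0.499
clock: 26.65
ee_pos: [0.4953, 0.3609, 0.2108]
orientation: [0.001, 0.592, 0.806, 0.0]
force: [0.4, -0.3, -0.8]
finger_gap: 0.5
pos [0.4953 0.3609 0.2108] q [1.200e-03 5.920e-01 8.059e-01 5.000e-04] shift [ 0.0208 -0.0023  0.0608] turn [ 0.0022  0.0014 -0.0185] F [ 0.4 -0.3 -0.8] gap 0.5 qj [ 0.54  0.05  1.75 -0.    1.34  0.24]
[0.4953 0.3609 0.2108] 0.5003115705352204 [ 0.4 -0.3 -0.8]
blue [251.0, 27.8] [192, 10, 118, 34, 988] z.06: [0.4491 0.4865 0.06  ] z.014: [0.4459 0.4941 0.014 ]
blue [258.6, 179.6] [252, 163, 13, 37, 414] z.06: [0.4972 0.3558 0.06  ] z.014: [0.501  0.3442 0.014 ]
blue [257.6, 317.6] [252, 309, 12, 21, 183] z.06: [0.5448 0.2004 0.06  ] z.014: [0.5557 0.1659 0.014 ]
yel [163.0, 287.6] [160, 261, 8, 53, 194] z.06: [0.4333 0.2064 0.06  ] z.014: [0.4277 0.1728 0.014 ]
```

View pics/w17.png

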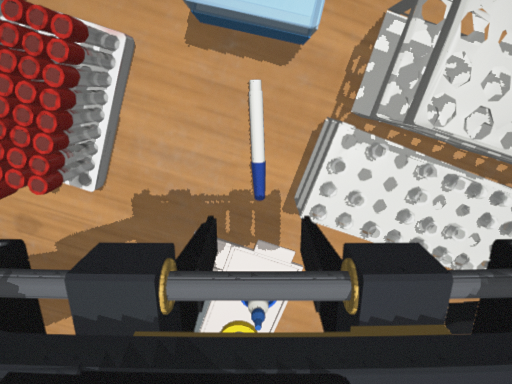

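```bash
python3 - <<'E'
from h import *
s=readout.sense(); d=vision.get_image("wrist"); T=wT(s,d)
a,b=plane(d,[(256,80),(260.5,200)],.008,T); print(a.round(4),b.round(4),((a+b)/2).round(4),np.linalg.norm(a-b),np.degrees(np.arctan2(*(a-b)[[1,0]])))
for z in (.01,.03,.06,.1): print(z,plane(d,[(131,40),(97,190),(85,20)],z,T).round(3).tolist(), "tube rim right red",plane(d,(85,25),z,T).round(3).tolist(),plane(d,(50,185),z,T).round(3).tolist())
ds=vision.get_image("side")
# red rack: foot right, top
print("side foot",plane(ds,[(200+68/4,70+285/4),(200+45/4,70+370/4)],0).round(3).tolist())
for z in (.06,.08,.1,.12): print(z,plane(ds,[(200+58/4,70+205/4),(200+35/4,70+262/4)],z).round(3).tolist())
E
```

```text
[0.4661 0.4472 0.008 ] [0.5111 0.3196 0.008 ] [0.4886 0.3834 0.008 ] 0.1353115702286507 109.42913276421162
0.01 [[0.33, 0.447, 0.01], [0.324, 0.275, 0.01], [0.279, 0.453, 0.01]] tube rim right red [[0.28, 0.448, 0.01]] [[0.269, 0.264, 0.01]]
0.03 [[0.338, 0.447, 0.03], [0.332, 0.284, 0.03], [0.29, 0.452, 0.03]] tube rim right red [[0.291, 0.448, 0.03]] [[0.28, 0.274, 0.03]]
0.06 [[0.349, 0.446, 0.06], [0.344, 0.297, 0.06], [0.306, 0.451, 0.06]] tube rim right red [[0.307, 0.446, 0.06]] [[0.297, 0.288, 0.06]]
0.1 [[0.365, 0.444, 0.1], [0.361, 0.315, 0.1], [0.327, 0.449, 0.1]] tube rim right red [[0.328, 0.445, 0.1]] [[0.319, 0.307, 0.1]]
side foot [[0.327, 0.494, 0.0], [0.323, 0.286, 0.0]]
0.06 [[0.312, 0.582, 0.06], [0.304, 0.416, 0.06]]
0.08 [[0.318, 0.528, 0.08], [0.31, 0.368, 0.08]]
0.1 [[0.325, 0.475, 0.1], [0.317, 0.32, 0.1]]
0.12 [[0.331, 0.421, 0.12], [0.324, 0.272, 0.12]]
```

```bash
python3 -m pendant '[[0.02,0,0.02,0.002,0.001,-0.035,0.5],[0.003,0,0.03,0,0,0,0.5],[0,0,0.03,0,0,0,0.5],[0,0,0.03,0,0,0,0.5],[0,0,0,0,0,0,0.5]]'; python3 go.py 0.4886 0.3834 0.013 1.910
```

```text
clock: 27.3
ee_pos: [0.4904, 0.3844, 0.1005]
orientation: [0.001, 0.583, 0.813, 0.003]
force: [-1.3, 0.0, -1.3]
finger_gap: 0.498
pos [0.4904 0.3844 0.1005] q [0.0013 0.5829 0.8125 0.0029] shift [-0.0005 -0.0025  0.0875] turn [ 0.0062 -0.0013 -0.013 ] F [-1.3  0.  -1.3] gap 0.498 qj [ 0.58  0.17  1.82 -0.    1.15  0.25]
```

```bash
python3 -m pendant '[[0,-0.002,0.02,0.006,-0.001,-0.013,0.5],[0,0,0.02,0,0,0,0.5],[0,0,0.01,0,0,0,0.5],[0,0,0,0,0,0,0.5]]'; python3 go.py 0.4886 0.3834 0.013 1.910; python3 w.py w18 |head -1
```

```text
clock: 27.7
ee_pos: [0.4908, 0.385, 0.0516]
orientation: [0.001, 0.578, 0.816, 0.002]
force: [-0.2, -0.5, -0.2]
finger_gap: 0.501
pos [0.4908 0.385  0.0516] q [8.000e-04 5.782e-01 8.159e-01 2.500e-03] shift [-0.0008 -0.0028  0.0386] turn [ 0.005  -0.0016 -0.0015] F [-0.2 -0.5 -0.2] gap 0.501 qj [0.58 0.22 1.84 0.   1.07 0.24]
[0.4908 0.385  0.0516] 0.5007641904863406 [-0.2 -0.5 -0.2]
```

View pics/w18.png

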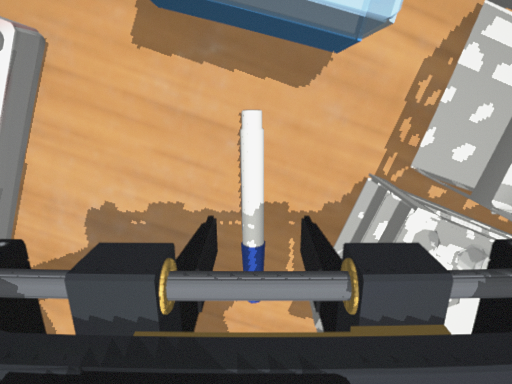

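```bash
python3 -m pendant '[[-0.001,-0.003,0.012,0.005,-0.001,0,0.5],[0,0,0.01,0,0,0,0.5],[0,0,0.005,0,0,0,0.5],[0,0,0,0,0,0,0.5]]'; python3 go.py 0.4886 0.3834 0.013 1.910;python3 - <<'E'
from h import *
s=readout.sense(); d=vision.get_image("wrist"); T=wT(s,d); cv2.imwrite("pics/w19.png",d["frame"][:,:,::-1])
E
```

```text
clock: 28.15
ee_pos: [0.4907, 0.3845, 0.0266]
orientation: [0.001, 0.578, 0.816, 0.003]
force: [-0.1, -0.6, 0.2]
finger_gap: 0.503
pos [0.4907 0.3845 0.0266] q [0.0009 0.5784 0.8158 0.0032] shift [-0.0004 -0.0024  0.0136] turn [ 0.0062 -0.0021 -0.0018] F [-0.1 -0.6  0.2] gap 0.503 qj [0.58 0.26 1.85 0.   1.03 0.24]
```

View pics/w19.png

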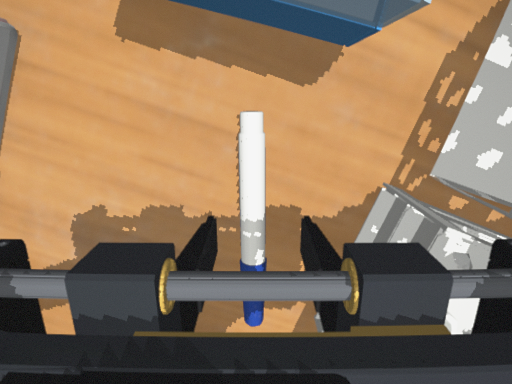

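```bash
python3 -m pendant '[[0,-0.003,0.006,0.006,-0.002,0,0.5],[0,0,0.005,0,0,0,0.5],[0,0,0.002,0,0,0,0.5],[0,0,0,0,0,0,0.5]]'; python3 go.py 0.4886 0.3834 0.013 1.910;python3 - <<'E'
from h import *
s=readout.sense(); d=vision.get_image("wrist"); T=wT(s,d); cv2.imwrite("pics/w20.png",d["frame"][:,:,::-1])
E
```

```text
clock: 28.6
ee_pos: [0.4883, 0.384, 0.0137]
orientation: [0.0, 0.578, 0.816, 0.001]
force: [-0.5, -0.8, 0.3]
finger_gap: 0.498
pos [0.4883 0.384  0.0137] q [2.000e-04 5.783e-01 8.158e-01 8.000e-04] shift [-0.0007  0.0001  0.0007] turn [ 0.0015 -0.0005 -0.0018] F [-0.5 -0.8  0.3] gap 0.498 qj [0.58 0.27 1.86 0.   1.01 0.24]
```

```bash
python3 -m pendant '[[0,0,0,0,0,0,1],[0,0,0,0,0,0,1],[0,0,0,0,0,0,1],[0,0,0,0,0,0,1],[0,0,0,0,0,0,1],[0,0,0,0,0,0,1],[0,0,0,0,0,0,1],[0,0,0,0,0,0,1]]' 15; python3 go.py 0.4886 0.3834 0.013 1.910;python3 w.py w21 |head -1
```

```text
clock: 29.45
ee_pos: [0.4889, 0.3844, 0.0147]
orientation: [0.001, 0.578, 0.816, 0.002]
force: [0.7, -0.3, -0.5]
finger_gap: 0.158
pos [0.4889 0.3844 0.0147] q [5.000e-04 5.783e-01 8.158e-01 1.500e-03] shift [-0.0008 -0.0006  0.0017] turn [ 0.0031 -0.0009 -0.0018] F [ 0.7 -0.3 -0.5] gap 0.158 qj [0.58 0.27 1.86 0.   1.01 0.24]
[0.4889 0.3844 0.0147] 0.1579322195932196 [ 0.7 -0.3 -0.5]
```

View pics/w21.png

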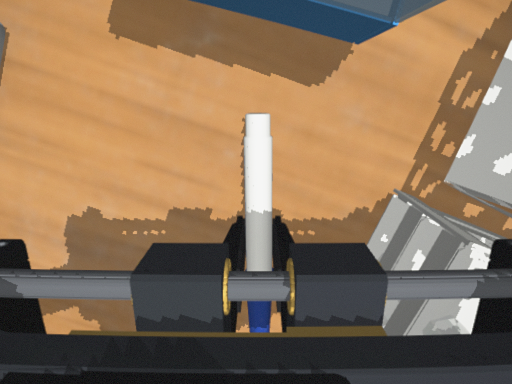

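```bash
python3 -m pendant '[[0,0,-0.01,0,0,0,1],[0,0,-0.02,0,0,0,1],[0,0,-0.03,0,0,0,1],[0,0,-0.03,0,0,0,1],[0,0,-0.03,0,0,0,1],[0,0,-0.02,0,0,0.12,1],[0,0,0,0,0,0.12,1],[0,0,0,0,0,0.12,1],[0,0,0,0,0,0,1]]'; python3 go.py 0.4674 0.1235 0.14 1.543
```

```text
clock: 30.4
ee_pos: [0.4889, 0.3844, 0.1669]
orientation: [0.001, 0.72, 0.694, 0.004]
force: [-0.3, -0.9, -0.3]
finger_gap: 0.155
pos [0.4889 0.3844 0.1669] q [6.000e-04 7.196e-01 6.944e-01 3.600e-03] shift [-0.2616 -0.0123  0.0257] turn [ 0.0059 -0.0043 -0.0078] F [-0.3 -0.9 -0.3] gap 0.155 qj [0.58 0.1  1.77 0.   1.26 0.62]
```

```bash
python3 -m pendant '[[-0.035,-0.002,0,0.005,-0.004,-0.008,1],[-0.035,-0.002,0,0,0,0,1],[-0.035,-0.002,0,0,0,0,1],[-0.035,-0.002,0,0,0,0,1],[-0.035,-0.002,0,0,0,0,1],[-0.03,-0.002,0,0,0,0,1],[0,0,0,0,0,0,1]]'; python3 go.py 0.4674 0.1235 0.14 1.543;python3 - <<'E'
from h import *
s=readout.sense(); d=vision.get_image("wrist"); T=wT(s,d); print(s["ee_pos"])
cv2.imwrite("pics/w22.png",d["frame"][:,:,::-1])
E
```

```text
clock: 31.1
ee_pos: [0.4711, 0.1737, 0.1683]
orientation: [0.001, 0.708, 0.706, 0.001]
force: [0.6, 0.9, -0.8]
finger_gap: 0.159
pos [0.4711 0.1737 0.1683] q [6.000e-04 7.082e-01 7.060e-01 1.000e-03] shift [-0.0503 -0.0036  0.0283] turn [ 0.0023 -0.0006  0.0246] F [ 0.6  0.9 -0.8] gap 0.159 qj [ 0.25 -0.17  2.03 -0.    1.28  0.25]
[0.47113696 0.17374261 0.1683395 ]
```

View pics/w22.png

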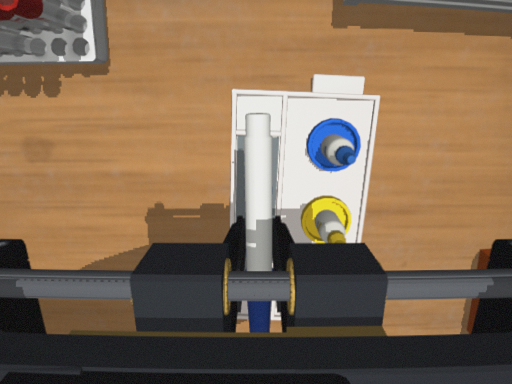

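```bash
python3 - <<'E'
from h import *
s=readout.sense(); d=vision.get_image("wrist"); T=wT(s,d); f=d["frame"]
a=plane(d,[(237,137),(279.5,136),(232.5,215),(284,97),(237,97)],.004,T).round(4);print(a.tolist())
cv2.imwrite("pics/w22z.png",cv2.resize(f[80:240,220:300],None,fx=6,fy=3.5)[:,:,::-1])
E
```

```text
[[0.4502, 0.2105, 0.004], [0.4927, 0.2114, 0.004], [0.4437, 0.1274, 0.004], [0.4966, 0.2492, 0.004], [0.451, 0.2493, 0.004]]
```

View pics/w22z.png

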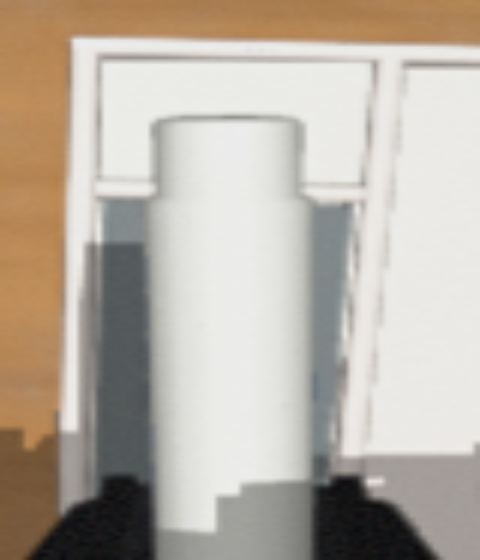

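```bash
python3 -m pendant '[[-0.025,-0.001,0.01,0.002,0,0.025,1],[-0.022,0,0.02,0,0,0,1],[0,0,0.03,0,0,0,1],[0,0,0.02,0,0,0,1],[0,0,0.01,0,0,0,1],[0,0,0,0,0,0,1]]'; python3 go.py 0.469 0.126 0.018 1.543
```

```text
clock: 31.8
ee_pos: [0.473, 0.1346, 0.0784]
orientation: [0.0, 0.712, 0.702, 0.004]
force: [-0.7, 0.1, -0.4]
finger_gap: 0.159
pos [0.473  0.1346 0.0784] q [2.000e-04 7.120e-01 7.022e-01 4.000e-03] shift [-0.0089 -0.0042  0.0603] turn [ 0.0059 -0.0056  0.014 ] F [-0.7  0.1 -0.4] gap 0.159 qj [ 0.17 -0.1   2.13  0.    1.1   0.18]
```

```bash
python3 -m pendant '[[-0.009,-0.004,0.01,0.006,-0.006,0.014,1],[0,0,0.015,0,0,0,1],[0,0,0.01,0,0,0,1],[0,0,0,0,0,0,1]]'; python3 go.py 0.469 0.126 0.018 1.543
```

```text
clock: 32.2
ee_pos: [0.4709, 0.1265, 0.0445]
orientation: [0.002, 0.716, 0.698, 0.001]
force: [-0.7, -0.5, -1.0]
finger_gap: 0.157
pos [0.4709 0.1265 0.0445] q [0.0017 0.7161 0.698  0.0013] shift [-0.0005 -0.002   0.0265] turn [0.0041 0.0005 0.0023] F [-0.7 -0.5 -1. ] gap 0.157 qj [ 0.15 -0.05  2.15 -0.    1.04  0.18]
```

```bash
python3 -m pendant '[[0,-0.002,0.01,0.004,0,0.002,1],[0,0,0.008,0,0,0,1],[0,0,0.004,0,0,0,1],[0,0,0,0,0,0,1]]'; python3 go.py 0.469 0.126 0.018 1.543; python3 w.py w23|head -1
```

```text
clock: 32.6
ee_pos: [0.4699, 0.1266, 0.0222]
orientation: [0.001, 0.717, 0.697, 0.001]
force: [-0.4, -0.0, 0.0]
finger_gap: 0.159
pos [0.4699 0.1266 0.0222] q [9.000e-04 7.169e-01 6.972e-01 7.000e-04] shift [-0.0006 -0.0009  0.0042] turn [0.0022 0.0002 0.    ] F [-0.4 -0.   0. ] gap 0.159 qj [ 0.15 -0.02  2.16 -0.    0.99  0.18]
[0.4699 0.1266 0.0222] 0.1591161194259177 [-0.4 -0.   0. ]
```

View pics/w23.png

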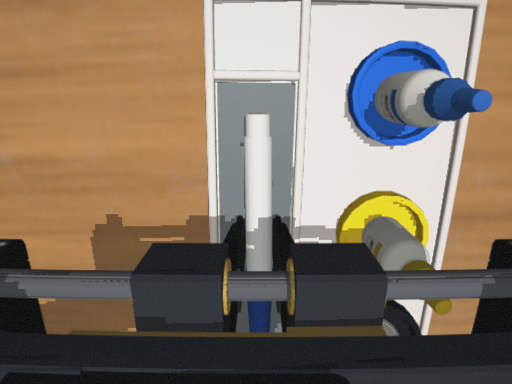

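```bash
python3 -m pendant '[[0,-0.001,0.003,0.002,0,0,1],[0,0,0.001,0,0,0,1],[0,0,0,0,0,0,1]]'; python3 go.py 0.469 0.126 0.018 1.543
```

```text
clock: 32.95
ee_pos: [0.4698, 0.1268, 0.019]
orientation: [0.001, 0.717, 0.697, 0.001]
force: [-0.5, -0.5, -0.6]
finger_gap: 0.162
pos [0.4698 0.1268 0.019 ] q [7.000e-04 7.168e-01 6.972e-01 8.000e-04] shift [-0.0008 -0.0008  0.001 ] turn [ 0.002  -0.0002  0.0001] F [-0.5 -0.5 -0.6] gap 0.162 qj [ 0.15 -0.01  2.17 -0.    0.99  0.18]
```

```bash
python3 -m pendant '[[0,0,0.001,0,0,0,1],[0,0,0,0,0,0,0.7],[0,0,0,0,0,0,0.7],[0,0,0,0,0,0,0.7],[0,0,0,0,0,0,0.7]]';python3 go.py 0.469 0.126 0.018 1.543; python3 -m pendant '[[0,0,-0.01,0,0,0,0.7],[0,0,-0.02,0,0,0,0.7],[0,0,-0.03,0,0,0,0.7],[0,0,-0.04,0,0,0,0.7],[0,0,-0.04,0,0,0,0.7],[-0.01,-0.01,-0.03,0,0,0,0.7],[-0.02,-0.02,-0.02,0,0,0,0.7],[0,0,0,0,0,0,0.7]]'; python3 w.py w24|head -1; python3 - <<'E'
from h import *
o=[]
for n in ["scene","side"]:
    d=vision.get_image(n); f=d["frame"]
    c=f[140:290,130:330] if n=="scene" else f[130:310,200:340]
    cv2.imwrite(f"pics/{n}3.png",cv2.resize(c,None,fx=4,fy=3.3,interpolation=cv2.INTER_CUBIC)[:,:,::-1])
E
```

```text
clock: 33.45
ee_pos: [0.4705, 0.1269, 0.0187]
orientation: [0.001, 0.717, 0.697, 0.001]
force: [0.2, -0.2, 0.4]
finger_gap: 0.298
pos [0.4705 0.1269 0.0187] q [0.0011 0.7168 0.6972 0.0014] shift [-0.0009 -0.0015  0.0006] turn [ 0.0036 -0.0004  0.0001] F [ 0.2 -0.2  0.4] gap 0.298 qj [ 0.15 -0.01  2.17 -0.    0.98  0.18]
clock: 34.25
ee_pos: [0.4377, 0.097, 0.2213]
orientation: [0.002, 0.716, 0.698, 0.002]
force: [1.0, 0.2, -0.6]
finger_gap: 0.302
[0.4377 0.097  0.2213] 0.3020067785581245 [ 1.   0.2 -0.6]
```

View pics/w24.png

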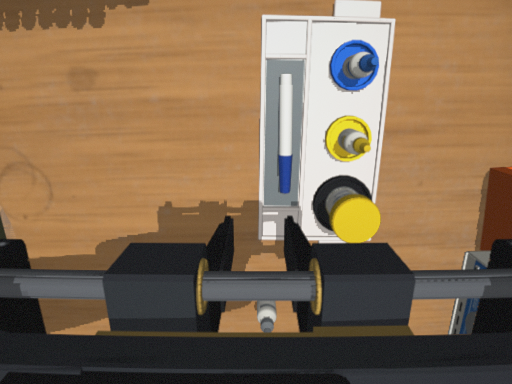

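View pics/side3.png

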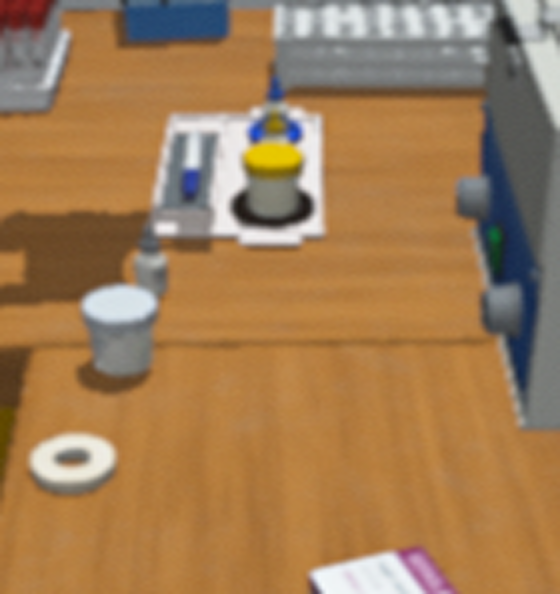

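View pics/scene3.png

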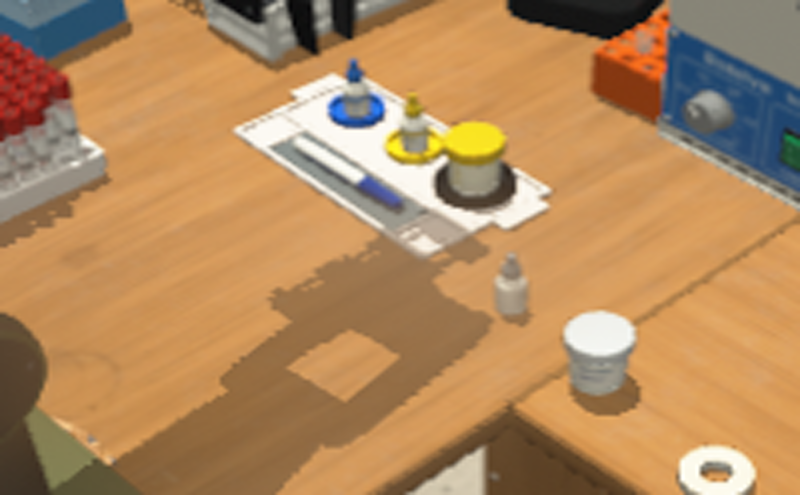

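All three views show both bottles and the cup upright in their holders, the pen flat in the trough, and the grey bottle and white cup where they were. The gripper is clear at z = 0.22.

```bash
python3 -m pendant '[[0,0,0,0,0,0,0.7],[0,0,0,0,0,0,0.7],[0,0,0,0,0,0,0.7]]'; python3 -c "
from rig import ticket
print(ticket.close_job())"
```

```text
clock: 34.7
ee_pos: [0.4357, 0.0985, 0.2126]
orientation: [-0.003, 0.716, 0.698, -0.004]
force: [-0.3, 0.2, 0.2]
finger_gap: 0.304
the job is handed in; nothing more can be done
None
```

I packed the caddy in the order asked and handed the job in at about 35 s. The blue-capped bottle is in the blue holder, the yellow-capped bottle in the yellow holder and the yellow-lidded cup in the wide black holder. The marker pen lies in the trough.

**Last checks:** the wrist, side and scene pictures, taken just before hand-in, show all three items upright in their holders and the pen flat within the trough. The grey-capped bottle and white-lidded cup still stand where they were. The gripper was clear at z of about 0.21 m, and the wrist forces I read stayed within about 4 N.

**Disagreement:** the side camera's first holder estimates differed from the wrist camera's by 5 to 9 mm in y. I used the wrist values, and the pictures show the items inside their holders.

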